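# Join the two-part bottle organiser with its cam catch and stock it, tall bottles first

### The job

Put the two-part wooden bottle organiser together and fill it: push its front tray up to the back half, then turn the black wing of the cam catch a quarter turn clockwise so that it draws the halves fully tight. Once it is locked, stand the tall bottles from the worktop (spray can, blue flask, white bottle with the blue cap) upright in the cells of the back half, all of them before any short one so that nothing has to be lifted over, and then the short ones (spice jar, salt shaker, squat jam jar) upright in the cells of the front tray. Not every bottle is there each time; leave the oranges and the things on the microwave where they are.

Things in the scene. Friction and masses are not known exactly. Their poses are not given: they have to be found in the camera images.
- rack: back half of a two-part wooden bottle organiser, fixed. Origin on the worktop, on the plane where the halves meet, mid-length of the bays; x away from the robot, y to the left, z up. Open bay x 0..100, y -131..131 mm: walls 8 thick, 45 high (rear 65), floor 11 up, dividers 6 thick, 41 high; three cells 84 (x) by 78 (y). Solid ear at its left (y 131..193, 45 high) bears the cam
- tray (a joint): gap (m) between the halves: the front half (tray) slides on two rods along the organiser's x, 0 = tight, grows towards the robot, to 0.05. Sliding takes 3 N. Two sprung rubber buffers meet it at 5 mm and resist with up to 10 N, so pushed by hand alone it springs back to 3..5 mm and stays there; the cam hook catches its keeper pin at gaps under 7 mm
- tray_front (a point): middle of the top edge of the tray's front face, 45 mm above the worktop, where it can be pushed; moves with the tray; axes as rack. The tray mirrors the back half: depth 100, length 262, walls 8 thick and 45 high, floor 11 mm up, three cells 84 by 78; an ear at its left end bears the steel keeper pin
- cam (a joint): cam catch on the left ear: steel hook plate with a black wing grip, turning about a vertical axis at x 12, y 162 mm of rack. 0 = open, wing along y; it locks clockwise seen from above; 1.57 rad = locked, wing across the joint (along x). Its spiral hook pulls the keeper pin and closes the gap by about 1.4 rad. Takes 0.1 to 0.25 N m and stays where it is left
- wing_grip (a point): on the cam's axis, 76 mm above the worktop, the height to grip the wing: a bar 50 long, 12 wide, with sides from 58 to 82 mm above the worktop; the steel hook below it reaches up to 55 mm. Its axes turn with the cam: y along the wing
- back_0 (a point): left cell of the back bay: centre of its floor, 11 mm above the worktop, at y = 84 mm, x = 50 mm of rack; axes as rack
- front_0 (a point): left cell of the front tray: centre of its floor, 11 mm above the worktop, at y = 84 mm, 50 mm in front of the tray's joint face; moves with the tray; axes as rack
- back_1 (a point): middle cell of the back bay: centre of its floor, 11 mm above the worktop, at y = 0 mm, x = 50 mm of rack; axes as rack
- front_1 (a point): middle cell of the front tray: centre of its floor, 11 mm above the worktop, at y = 0 mm, 50 mm in front of the tray's joint face; moves with the tray; axes as rack
- back_2 (a point): right cell of the back bay: centre of its floor, 11 mm above the worktop, at y = -84 mm, x = 50 mm of rack; axes as rack
- front_2 (a point): right cell of the front tray: centre of its floor, 11 mm above the worktop, at y = -84 mm, 50 mm in front of the tray's joint face; moves with the tray; axes as rack
- spray_can: TALL: white spray can with a white cap, 53 mm across, 238 mm high; straight body to hold up to 195 mm, 0.28 kg; stands upright on the worktop at the start (may be absent). Origin: centre of its underside, z up
- flask: TALL: blue aluminium flask with a clip ring on its cap, 188 mm high, 0.11 kg; body 65 mm across up to 120 mm, cap 34 mm across from 140 to 170 mm, good to grip; stands upright on the worktop at the start (may be absent). Origin: centre of its underside, z up, but the flask's own axis lies 6 mm from the origin along its y
- powder_bottle: TALL: white plastic bottle with a blue screw cap, 65 mm across, 140 mm high, straight body to hold up to 120 mm, 0.16 kg; stands upright on the worktop at the start (may be absent). Origin: centre of its underside, z up
- spice_jar: SHORT: clear spice jar with a red cap, 45 mm across, 106 mm high, 0.11 kg; stands upright on the worktop at the start (may be absent). Origin: centre of its underside, z up
- salt_shaker: SHORT: glass salt shaker with a grey dome top, body 44 mm across up to 70 mm, top 34 mm across, 90 mm high, 0.10 kg; stands upright on the worktop at the start (may be absent). Origin: centre of its underside, z up
- jam_jar: SHORT: squat glass jam jar with a steel lid, 64 mm across, 60 mm high, 0.2 kg; stands upright on the worktop at the start (may be absent). Origin: centre of its underside, z up
- orange_a: an orange, 72 mm, bystander on the right of the worktop
- orange_b: a second orange, 80 mm, bystander
There are look-alikes about, which are no part of the job. What is shaped like the spice_jar but purple is not meant.

How it is judged:
On the way, in this order (a step that is already met when the one before it is completed fails the run):
1. the halves are drawn tight and the cam catch is locked (gap under 1.8 mm, cam past 1.35 rad), before any bottle is loaded (value of joint tray below 0.0018 m and value of joint cam above 1.35 rad and not (x of spray_can in the frame of rack between 0.012 and 0.088 m and y of spray_can in the frame of rack between -0.121 and 0.121 m and z of spray_can in the frame of rack between 0.006 and 0.017 m and angle between spray_can's own z axis and vertical below 0.12 rad) and not (x of flask in the frame of rack between 0.012 and 0.088 m and y of flask in the frame of rack between -0.121 and 0.121 m and z of flask in the frame of rack between 0.006 and 0.017 m and angle between flask's own z axis and vertical below 0.12 rad) and not (x of powder_bottle in the frame of rack between 0.012 and 0.088 m and y of powder_bottle in the frame of rack between -0.121 and 0.121 m and z of powder_bottle in the frame of rack between 0.006 and 0.017 m and angle between powder_bottle's own z axis and vertical below 0.12 rad) and not (x of spice_jar in the frame of rack between -0.088 and -0.012 m and y of spice_jar in the frame of rack between -0.121 and 0.121 m and z of spice_jar in the frame of rack between 0.006 and 0.017 m and angle between spice_jar's own z axis and vertical below 0.12 rad) and not (x of salt_shaker in the frame of rack between -0.088 and -0.012 m and y of salt_shaker in the frame of rack between -0.121 and 0.121 m and z of salt_shaker in the frame of rack between 0.006 and 0.017 m and angle between salt_shaker's own z axis and vertical below 0.12 rad) and not (x of jam_jar in the frame of rack between -0.088 and -0.012 m and y of jam_jar in the frame of rack between -0.121 and 0.121 m and z of jam_jar in the frame of rack between 0.006 and 0.017 m and angle between jam_jar's own z axis and vertical below 0.12 rad)), for 0.2 s.
2. all the tall bottles that are there stand upright in the back bay, the organiser still locked and no short one loaded yet (value of joint tray below 0.0018 m and value of joint cam above 1.35 rad and x of spray_can in the frame of rack between 0.012 and 0.088 m and y of spray_can in the frame of rack between -0.121 and 0.121 m and z of spray_can in the frame of rack between 0.006 and 0.017 m and angle between each of spray_can, flask, powder_bottle's own z axis and vertical below 0.12 rad and x of flask in the frame of rack between 0.012 and 0.088 m and y of flask in the frame of rack between -0.121 and 0.121 m and z of flask in the frame of rack between 0.006 and 0.017 m and x of powder_bottle in the frame of rack between 0.012 and 0.088 m and y of powder_bottle in the frame of rack between -0.121 and 0.121 m and z of powder_bottle in the frame of rack between 0.006 and 0.017 m and not (x of spice_jar in the frame of rack between -0.088 and -0.012 m and y of spice_jar in the frame of rack between -0.121 and 0.121 m and z of spice_jar in the frame of rack between 0.006 and 0.017 m and angle between spice_jar's own z axis and vertical below 0.12 rad) and not (x of salt_shaker in the frame of rack between -0.088 and -0.012 m and y of salt_shaker in the frame of rack between -0.121 and 0.121 m and z of salt_shaker in the frame of rack between 0.006 and 0.017 m and angle between salt_shaker's own z axis and vertical below 0.12 rad) and not (x of jam_jar in the frame of rack between -0.088 and -0.012 m and y of jam_jar in the frame of rack between -0.121 and 0.121 m and z of jam_jar in the frame of rack between 0.006 and 0.017 m and angle between jam_jar's own z axis and vertical below 0.12 rad)), for 0.2 s.
3. all the short bottles that are there stand upright in the front tray (value of joint tray below 0.0018 m and value of joint cam above 1.35 rad and x of spice_jar in the frame of rack between -0.088 and -0.012 m and y of spice_jar in the frame of rack between -0.121 and 0.121 m and z of spice_jar in the frame of rack between 0.006 and 0.017 m and angle between each of spice_jar, salt_shaker, jam_jar's own z axis and vertical below 0.12 rad and x of salt_shaker in the frame of rack between -0.088 and -0.012 m and y of salt_shaker in the frame of rack between -0.121 and 0.121 m and z of salt_shaker in the frame of rack between 0.006 and 0.017 m and x of jam_jar in the frame of rack between -0.088 and -0.012 m and y of jam_jar in the frame of rack between -0.121 and 0.121 m and z of jam_jar in the frame of rack between 0.006 and 0.017 m), for 0.2 s.
At the end, for the whole second after the job is handed in: the organiser is locked (gap under 1.8 mm, cam past 1.35 rad); every tall bottle present stands upright (within 0.12 rad) on the floor of the back bay and every short one on the floor of the front tray, released and at rest (all of step 3 and x of spray_can in the frame of rack between 0.012 and 0.088 m and y of spray_can in the frame of rack between -0.121 and 0.121 m and z of spray_can in the frame of rack between 0.006 and 0.017 m and angle between each of spray_can, flask, powder_bottle's own z axis and vertical below 0.12 rad and x of flask in the frame of rack between 0.012 and 0.088 m and y of flask in the frame of rack between -0.121 and 0.121 m and z of flask in the frame of rack between 0.006 and 0.017 m and x of powder_bottle in the frame of rack between 0.012 and 0.088 m and y of powder_bottle in the frame of rack between -0.121 and 0.121 m and z of powder_bottle in the frame of rack between 0.006 and 0.017 m and linear speed of each of spray_can, flask, powder_bottle, spice_jar, salt_shaker, jam_jar below 0.03 m/s); the robot touches nothing.
It fails at once if an orange is pushed more than 4 cm (distance of any of orange_a, orange_b from where it was at the start of the episode above 0.04 m).
Of spray_can, flask, powder_bottle only 2 to 3 are there at a start; the rules pass over those that are not, and their reading is None.
Of spice_jar, salt_shaker, jam_jar only 2 to 3 are there at a start; the rules pass over those that are not, and their reading is None.
At some moment in a run one of jam_jar may be knocked a few centimetres aside while the robot is not near it.
It also fails if it takes over 210 s, if anything falls off the work surface, if the arm or the gripper's body presses on something with over 40 N, if the wrist force passes 120 N, or if a joint passes its speed limit or range.

### The arm

A 6-joint arm with a two-finger parallel gripper is mounted at the origin on a cart in front of the work surface, level with it; the furniture and walls round the work are solid. World frame = base frame: x ahead of the robot, y to its left, z up, the work surface at z = 0. Lengths are in m, angles in rad, forces in N, time in s.
With the tool pointing down it reaches from about 0.275 to 0.85 m from the base axis. Payload 5.2 kg.
Tool frame: the origin (TCP) lies where the fingers leave the gripper's body, on its centre line; the fingertips stand 73 mm ahead of it and the grasp point (between the pads) lies 54 mm ahead of it; z points along the fingers, y is the line along which they close (so a half turn about z gives the same grasp; the last joint's range is limited). The gripper opens to 85 mm and grips with 20 to 120 N. Pads are 22 mm wide; open, the fingers measure 114 mm over their backs; the gripper's body (76 mm by 85 mm) begins 54 mm behind the grasp point. The pads swing forward as they close: fully open they stand 13 mm farther back than shut.
Start: joints at [-0.203, 0.259, 1.535, -0, 1.348, -0.203], TCP at [0.55, 0, 0.304] pointing down, gripper open.
Joint ranges: [-3.14, 3.14], [-0.91, 2.08], [0.19, 2.58], [-1.22, 4.36], [0.22, 2.71], [-3.12, 3.12]. Speed limits (rad/s): [2.57, 2.57, 3.14, 3.14, 3.14, 3.14].

### API

Orientations are given as a unit quaternion [w, x, y, z].
In Python, from plant import robot, optics gives the robot as it stands. The module is installed in compiled form; this text tells all that it offers.
- The arm moves only by the tool drive_tool, never from a script. Its argument "rows" is a list of rows, each an object with "linear": the shift along the tool's x, y, z in units of 1 m (1.0 is 1 m), a list of three; "dr": the turn, a rotation vector about the tool's x, y, z in units of 2 rad (1.0 is 2 rad), a list of three; "fingers": the finger opening in mm, from 0 to 85.4. In form: [{"linear": [dx, dy, dz], "dr": [ax, ay, az], "fingers": fingers}, ...]. A call has 1 to 10 rows; each row is the pose to reach, as a shift and turn from the pose commanded when the call began, along the tool's axes at that moment; what a row does not reach only later rows make up. A row lasts 1/12 s, in which the tool goes at most 41.7 mm and 7.16 degrees, less where a joint would pass 70% of its speed; a pose out of reach is approached as far as the arm can. A call with a number of a shift or a turn outside -1 to 1 is refused whole. A call with a gripper value outside its range is refused whole. The fingers move at their own pace and stop on an object; "newtons" is the grip in N (left out, the last holds). Time passes only in rows, so rows that repeat a pose let the fingers close. It gives the time, the measured TCP pose, the force, the opening and the grip force at its end, in the units of the state.
- robot.read_state(): the state, without advancing time (a new reading comes with each control period).
- optics.snapshot(name): name is "scene" or "side" or "wrist"; returns a dict with "frame" (400x640x3 uint8, blue, green, red), "range_z" (400x640 float32, m along the optical axis (not along the pixel's ray), 0 where there is no reading), "intrinsics" (3x3 intrinsics, pixels), "R" (3x3) and "t" (3): a world point X has camera coordinates R X + t. Camera axes: x right, y down, z forward; pixel columns grow to the right and rows downward; lengths in m; the calibration is good to about 2 mm. A picture is of the moment at which its call begins.
- robot.job_done(): hands the job in; it is judged then, once.
The state is a dict: "time": time; "joint_pos": joint angles; "dq": joint speeds; "effort": joint torques, N m; "tcp_pos": TCP position; "tool_rot": TCP orientation; "ft_force": force on the tool from outside, world axes, zero at the start; "ft_torque": the same for the moment, N m; "gripper_width": finger opening in m; "gripper_force": force on a finger pad.
Only numpy, scipy, OpenCV 4.12 (cv2) and the standard library are available. Lean on these libraries where they do the work, as an engineer would, in place of code of your own. Each camera call takes 0.05 s, during which the arm holds its last target. There are 200 camera calls.

## Working session

There is one attempt and no reset: what is moved stays moved. The work goes in short steps, Python scripts to look and compute and a tool call to move; the robot and the scene stay as the last step left them, time stands still between calls to the robot, and variables do not carry over. Pictures are saved under pics/ and viewed, at most 14 in all, crops included, and the job is handed in when it is done.

Besides the shell and the picture viewer there is one more tool, called after "Call:" as a command line: name --argument value ..., lists and objects as JSON in quotes. drive_tool: Moves the arm, as the interface text tells. Shifts and turns lie within -1 to 1; 1 stands for 1 m of shift or 2 rad of turn. Its arguments: {"type":"object","properties":{"rows":{"type":"array","items":{"type":"object","properties":{"linear":{"type":"array","items":{"type":"number"}},"dr":{"type":"array","items":{"type":"number"}},"fingers":{"type":"number"}}}},"newtons":{"type":"number"}},"required":["rows"]}

```bash
mkdir -p pics; cat > h.py <<'E'
import numpy as np, cv2
from plant import robot, optics
def snap(n):
    s=optics.snapshot(n); np.savez('%s.npz'%n,**s); return s
def load(n): return dict(np.load('%s.npz'%n))
def cloud(s):
    z=s['range_z']; v,u=np.mgrid[:z.shape[0],:z.shape[1]]; K=s['intrinsics']
    c=np.stack([(u-K[0,2])/K[0,0]*z,(v-K[1,2])/K[1,1]*z,z],-1)
    w=(c-s['t'])@s['R']; w[z<=0]=np.nan; return w
def st():
    r=robot.read_state(); print({k:np.round(r[k],4).tolist() for k in ('time','tcp_pos','tool_rot','ft_force','gripper_width','joint_pos')})
E
python3 - <<'E'
from h import *
st()
for n in('scene','side'):
    s=snap(n); cv2.imwrite('pics/%s0.png'%n,s['frame']); print(n,-s['R'].T@s['t'],s['R'][2])
E
```

```text
{'time': 0.0, 'tcp_pos': [0.5496, 0.0001, 0.3031], 'tool_rot': [-0.0008, 0.7071, 0.7071, -0.0005], 'ft_force': [0.5876, -0.64, -0.5862], 'gripper_width': 0.0852, 'joint_pos': [-0.2028, 0.2594, 1.5361, 0.0, 1.348, -0.2028]}
scene [-0.24083775 -0.50581476  0.77566085] [ 0.69438629  0.36387109 -0.62082647]
side [-0.20631392  1.01850101  0.63768286] [ 0.51000096 -0.76697326 -0.38942398]
```

View pics/scene0.png

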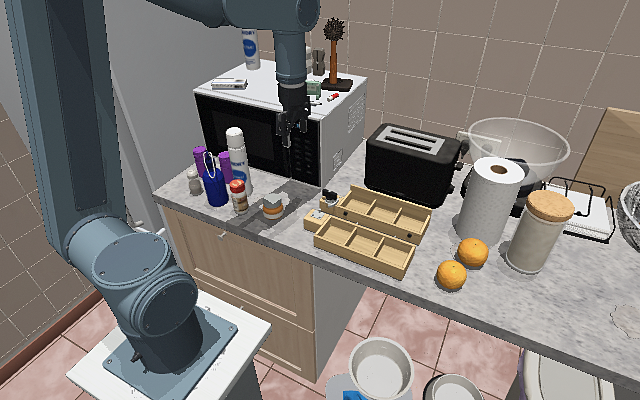

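View pics/side0.png

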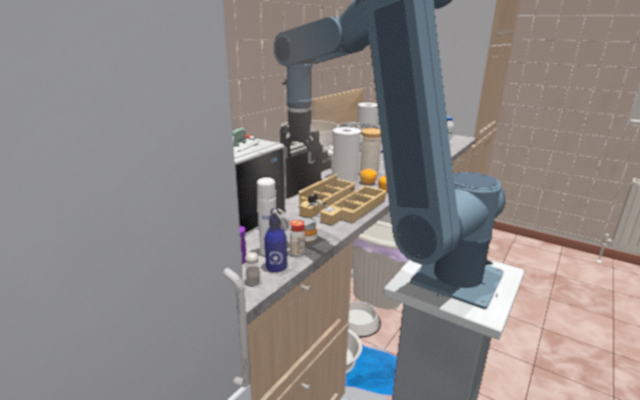

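```bash
python3 - <<'E'
from h import *
s=load('scene'); cv2.imwrite('pics/crop1.png',cv2.resize(s['frame'][110:285,175:445],None,fx=2.9,fy=2.9,interpolation=cv2.INTER_CUBIC))
s=snap('wrist'); cv2.imwrite('pics/wrist0.png',s['frame']);print(-s['R'].T@s['t'],s['R'])
E
```

```text
[0.54891055 0.06708178 0.37259516] [[ 9.99999119e-01  9.69912259e-05 -1.32350670e-03]
 [ 4.49325088e-04 -9.63164788e-01  2.68911489e-01]
 [-1.24867300e-03 -2.68911847e-01 -9.63163984e-01]]
```

View pics/crop1.png

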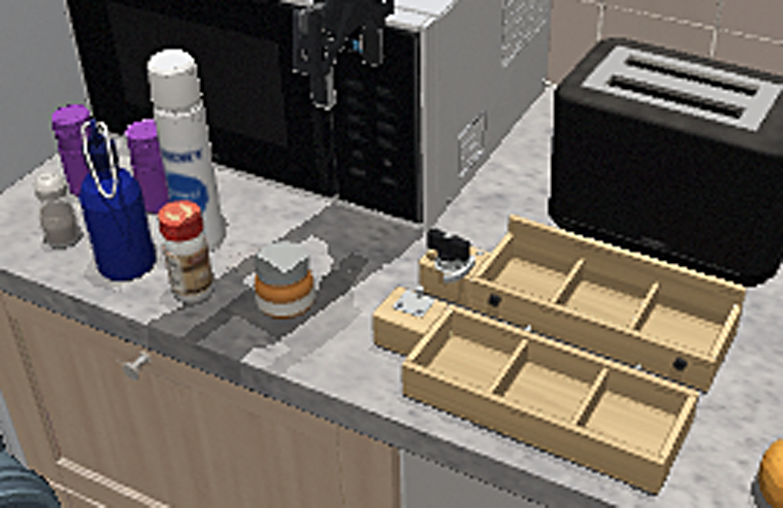

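View pics/wrist0.png

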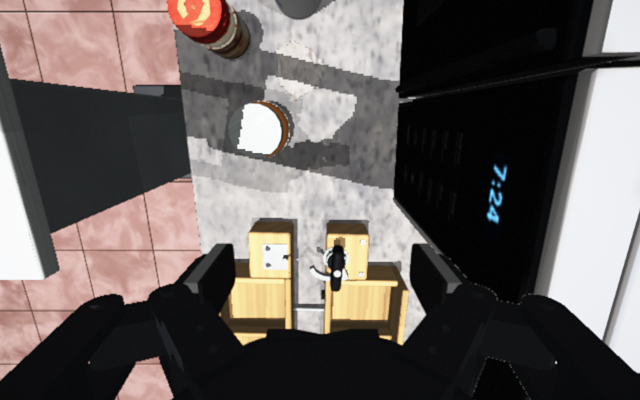

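```bash
python3 - <<'E'
from h import *
from scipy.optimize import least_squares
C={n:cloud(load(n)) for n in('scene','side','wrist')}
F={n:load(n)['frame'] for n in C}
print('side447',C['side'][120:134:3,448]);
# top-view label map
s=C['scene']; sd=C['side']
seeds={'spray':('scene',235,160),'flask':('scene',215,185),'spice':('scene',238,205),'salt':('scene',194,183),'jam':('scene',273,212),'salt_s':('side',252,268),'purple1':('scene',199,160),'purple2':('scene',225,160),'orange_a':('scene',451,275),'orange_b':('scene',473,252),'wing':('scene',330,196),'pin':('scene',317,213)}
for k,(n,u,v) in seeds.items(): print(k,C[n][v,u].round(3))
P=np.concatenate([c.reshape(-1,3) for c in C.values()]); P=P[~np.isnan(P[:,0])]
R=dict(spray=.0265,flask=.0325,spice=.0225,salt=.022,jam=.032)
for k,r in R.items():
    n,u,v=seeds[k]; p0=C[n][v,u][:2]
    d=p0-np.array([-.24,-.506]); p0=p0+d/np.linalg.norm(d)*r
    hi={'spray':.19,'flask':.11,'spice':.075,'salt':.065,'jam':.045}[k]
    for it in range(5):
        m=(np.abs(np.hypot(*(P[:,:2]-p0).T)-r)<(.015 if it<2 else .007))&(P[:,2]>.012)&(P[:,2]<hi)
        q=P[m]; f=least_squares(lambda c:np.hypot(*(q[:,:2]-c).T)-r,p0,loss='soft_l1',f_scale=.001); p0=f.x
    top=P[np.hypot(*(P[:,:2]-p0).T)<r*.8]
    print(k,p0.round(4),m.sum(),'rms',np.sqrt(np.mean((np.hypot(*(q[:,:2]-p0).T)-r)**2)).round(4),'top',np.percentile(top[:,2],98).round(3))
# rack
# height map image of region, scene+wrist
im=np.zeros((420,460,3),np.uint8)
for n in('scene','wrist','side'):
    c=C[n].reshape(-1,3); g=(c[:,0]>.36)&(c[:,0]<.78)&(c[:,1]>-.26)&(c[:,1]<.2)&(c[:,2]>.005)&(c[:,2]<.1); c=c[g]
    col=F[n].reshape(-1,3)[g]
    o=np.argsort(c[:,2]); c=c[o]
    h=np.clip(c[:,2]/.09*255,0,255).astype(np.uint8)
    pix=cv2.applyColorMap(h[:,None],cv2.COLORMAP_JET)[:,0]
    im[((.78-c[:,0])*1000).astype(int).clip(0,419),((.2-c[:,1])*1000).astype(int).clip(0,459)]=pix
cv2.imwrite('pics/top.png',cv2.resize(im,None,fx=1.4,fy=1.4,interpolation=cv2.INTER_NEAREST))
E
```

```text
side447 [[ 0.51969041 -1.5203992   0.12647154]
 [ 0.51699483 -1.5200419   0.10809685]
 [ 0.51375744 -1.51781626  0.09004464]
 [ 0.03135403  0.17830819  0.45010697]
 [ 0.02969993  0.18108866  0.44455672]]
spray [0.502 0.189 0.145]
flask [0.434 0.224 0.083]
spice [0.428 0.14  0.038]
salt [0.444 0.328 0.049]
jam [0.455 0.031 0.032]
salt_s [0.441 0.355 0.054]
purple1 [0.527 0.374 0.077]
purple2 [0.546 0.274 0.095]
orange_a [ 0.432 -0.5    0.056]
orange_b [ 0.533 -0.534  0.058]
wing [ 0.561 -0.108  0.069]
pin [ 0.498 -0.097  0.045]
spray [0.5234 0.1964] 1783 rms 0.0017 top 0.239
flask [0.4507 0.2473] 1270 rms 0.0023 top 0.185
spice [0.4465 0.1503] 1515 rms 0.0013 top 0.108
salt [0.4559 0.3435] 439 rms 0.0028 top 0.089
jam [0.4773 0.0507] 726 rms 0.0026 top 0.62
```

View pics/top.png

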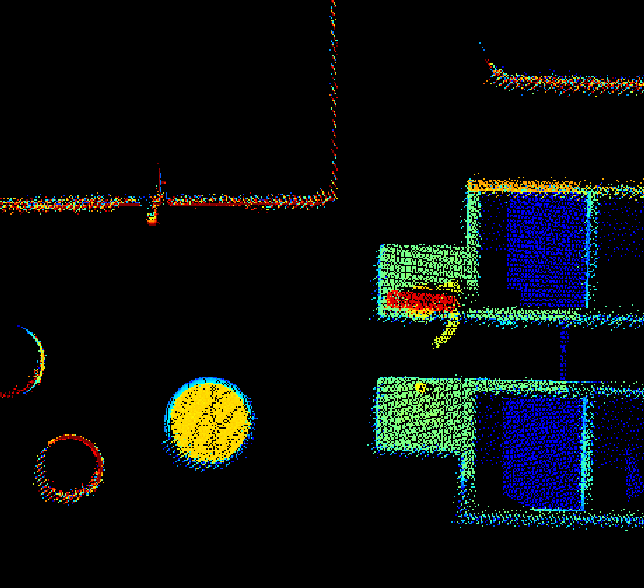

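```bash
cat > fit.py <<'E'
from h import *
from scipy.optimize import minimize
def rects(dx,sgn):
    # (x0,x1,y0,y1) tops at z .045
    r=[(0,.008,-.131,.131),(0,.1,.123,.131),(0,.1,-.131,-.123),(0,.055,.131,.193)]
    if sgn<0: r.append((.092,.1,-.131,.131)); r=[(-b-dx,-a-dx,c,d) for a,b,c,d in r]
    return r
def sd(p,r):
    cx,cy=(r[0]+r[1])/2,(r[2]+r[3])/2
    q=np.abs(p-[cx,cy])-[(r[1]-r[0])/2,(r[3]-r[2])/2]
    return np.hypot(*np.maximum(q,0).T)+np.minimum(q.max(1),0)
def fit(names=('scene','wrist','side'),x0=(.551,-.265,0,.041)):
    P=np.concatenate([cloud(load(n)).reshape(-1,3) for n in names]); P=P[~np.isnan(P[:,0])]
    P=P[(P[:,0]>.4)&(P[:,0]<.68)&(P[:,1]>-.42)&(P[:,1]<-.05)]
    A=P[(P[:,2]>.0435)&(P[:,2]<.0475)][:,:2]; B=P[(P[:,2]>.062)&(P[:,2]<.0675)&(P[:,0]>.62)][:,:2]
    def cost(v):
        c,s=np.cos(v[2]),np.sin(v[2]); T=lambda Q:(Q-v[:2])@np.array([[c,-s],[s,c]])
        a=T(A); d=np.min([sd(a,r) for r in rects(0,1)+rects(v[3],-1)+[(.092,.1,-.131,.131)]],0)
        b=sd(T(B),(.092,.1,-.131,.131))
        # penalise outside distance, plus symmetric centring on thin walls
        return np.mean(np.minimum(np.maximum(d+.002,0),.008)**2)*1e6+.5*np.mean(np.minimum(np.maximum(b+.004,0),.008)**2)*1e6
    best=min((minimize(cost,np.array(x0)+[0,0,t,0],method='Nelder-Mead',options=dict(xatol=1e-5,fatol=1e-6,maxiter=3000,initial_simplex=None)) for t in(-.04,-.02,.001,.02,.04)),key=lambda r:r.fun)
    print('rack x,y,yaw,gap',best.x.round(4),'cost',round(best.fun,3),len(A),len(B)); return best.x
if __name__=='__main__':
    import sys; 
    v=fit(); c,s=np.cos(v[2]),np.sin(v[2]); W=lambda x,y:(v[:2]+np.array([[c,-s],[s,c]])@[x,y]).round(4)
    print('cam',W(.012,.162),'push',W(-.1-v[3],0),'b0',W(.05,.084),'b1',W(.05,0),'b2',W(.05,-.084),'f0',W(-.05,.084),'f1',W(-.05,0),'f2',W(-.05,-.084))
    # wing
    P=np.concatenate([cloud(load(n)).reshape(-1,3) for n in('scene','wrist','side')]);P=P[(P[:,2]>.07)&(P[:,2]<.09)&(abs(P[:,0]-W(.012,.162)[0])<.04)&(abs(P[:,1]-W(.012,.162)[1])<.04)]
    q=P[:,:2]; u=np.linalg.svd(q-q.mean(0))[2][0]; print('wing',q.mean(0),q.min(0),q.max(0),'dir',np.arctan2(u[1],u[0]),len(q))
    # jam lid by circle
    P=np.concatenate([cloud(load(n)).reshape(-1,3) for n in('wrist','scene')]);P=P[(P[:,2]>.055)&(P[:,2]<.065)&(abs(P[:,0]-.47)<.05)&(abs(P[:,1]-.05)<.05)]
    print('lid',P.min(0),P.max(0),cv2.minEnclosingCircle(P[:,:2].astype(np.float32)))
E
python3 fit.py
```

```text
rack x,y,yaw,gap [ 0.5494 -0.2626 -0.019   0.0429] cost 4.818 5341 582
cam [ 0.5645 -0.1009] push [ 0.4066 -0.2599] b0 [ 0.601  -0.1796] b1 [ 0.5994 -0.2635] b2 [ 0.5978 -0.3475] f0 [ 0.501  -0.1777] f1 [ 0.4994 -0.2616] f2 [ 0.4978 -0.3456]
wing [ 0.56456899 -0.09871903] [ 0.55377473 -0.12838019] [ 0.57350815 -0.07483335] dir -1.643135222535085 585
lid [0.45072191 0.02241228 0.05509493] [0.50874186 0.07793511 0.0630544 ] ((0.4796425402164459, 0.050677403807640076), 0.02924361266195774)
```

Call:
drive_tool --rows '[{"linear": [-0.26, -0.19, 0], "dr": [0, 0, 0], "fingers": 0}, {"linear": [-0.26, -0.19, 0], "dr": [0, 0, 0], "fingers": 0}, {"linear": [-0.26, -0.19, 0], "dr": [0, 0, 0], "fingers": 0}, {"linear": [-0.26, -0.19, 0], "dr": [0, 0, 0], "fingers": 0}, {"linear": [-0.26, -0.19, 0], "dr": [0, 0, 0], "fingers": 0}, {"linear": [-0.26, -0.19, 0], "dr": [0, 0, 0], "fingers": 0}, {"linear": [-0.26, -0.19, 0], "dr": [0, 0, 0], "fingers": 0}, {"linear": [-0.26, -0.19, 0], "dr": [0, 0, 0], "fingers": 0}, {"linear": [-0.26, -0.19, 0.05], "dr": [0, 0, 0], "fingers": 0}, {"linear": [-0.26, -0.19, 0.09], "dr": [0, 0, 0], "fingers": 0}]'

```text
time: 0.98
tcp_pos: [0.36, -0.2632, 0.2218]
tool_rot: [0.004, 0.709, 0.706, -0.0]
ft_force: [0.6, -0.3, -1.1]
gripper_width: -0.0
gripper_force: 0.0
```

Call:
drive_tool --rows '[{"linear": [0, 0, 0.04], "dr": [0, 0, 0], "fingers": 0}, {"linear": [0, 0, 0.08], "dr": [0, 0, 0], "fingers": 0}, {"linear": [0, 0, 0.108], "dr": [0, 0, 0], "fingers": 0}, {"linear": [0, 0, 0.108], "dr": [0, 0, 0], "fingers": 0}]'

```text
time: 1.32
tcp_pos: [0.3573, -0.2571, 0.1077]
tool_rot: [-0.006, 0.707, 0.707, 0.001]
ft_force: [-0.7, 0.1, 0.4]
gripper_width: 0.0
gripper_force: 0.0
```

Call:
drive_tool --rows '[{"linear": [0, 0.02, 0], "dr": [0, 0, 0], "fingers": 0}, {"linear": [0, 0.03, 0], "dr": [0, 0, 0], "fingers": 0}, {"linear": [0, 0.037, 0], "dr": [0, 0, 0], "fingers": 0}, {"linear": [0, 0.044, 0], "dr": [0, 0, 0], "fingers": 0}, {"linear": [0, 0.05, 0], "dr": [0, 0, 0], "fingers": 0}, {"linear": [0, 0.055, 0], "dr": [0, 0, 0], "fingers": 0}, {"linear": [0, 0.06, 0], "dr": [0, 0, 0], "fingers": 0}, {"linear": [0, 0.064, 0], "dr": [0, 0, 0], "fingers": 0}]'

```text
time: 1.98
tcp_pos: [0.4242, -0.2599, 0.1129]
tool_rot: [-0.0, 0.707, 0.707, -0.0]
ft_force: [-4.2, -0.5, 2.2]
gripper_width: -0.0001
gripper_force: 1.8
```

Call:
drive_tool --rows '[{"linear": [0, 0.003, 0], "dr": [0, 0, 0], "fingers": 0}, {"linear": [0, 0.006, 0], "dr": [0, 0, 0], "fingers": 0}, {"linear": [0, 0.008, 0], "dr": [0, 0, 0], "fingers": 0}, {"linear": [0, 0.008, 0], "dr": [0, 0, 0], "fingers": 0}]'

```text
time: 2.32
tcp_pos: [0.4325, -0.2599, 0.1125]
tool_rot: [0.0, 0.707, 0.707, 0.0]
ft_force: [-1.6, 0.5, -0.1]
gripper_width: -0.0001
gripper_force: 0.5
```

Call:
drive_tool --rows '[{"linear": [0, 0.002, 0], "dr": [0, 0, 0], "fingers": 0}, {"linear": [0, 0.004, 0], "dr": [0, 0, 0], "fingers": 0}, {"linear": [0, 0.004, 0], "dr": [0, 0, 0], "fingers": 0}]'

```text
time: 2.57
tcp_pos: [0.4362, -0.2599, 0.1125]
tool_rot: [-0.0, 0.707, 0.707, 0.0]
ft_force: [-1.4, -0.2, 0.3]
gripper_width: 0.0002
gripper_force: 0.9
```

Call:
drive_tool --rows '[{"linear": [0, 0.002, 0], "dr": [0, 0, 0], "fingers": 0}, {"linear": [0, 0.004, 0], "dr": [0, 0, 0], "fingers": 0}, {"linear": [0, 0.004, 0], "dr": [0, 0, 0], "fingers": 0}]'

```text
time: 2.82
tcp_pos: [0.4401, -0.2599, 0.1125]
tool_rot: [-0.0, 0.707, 0.707, -0.0]
ft_force: [-3.6, -0.9, 0.2]
gripper_width: 0.0001
gripper_force: 1.6
```

Call:
drive_tool --rows '[{"linear": [0, 0.002, 0], "dr": [0, 0, 0], "fingers": 0}, {"linear": [0, 0.003, 0], "dr": [0, 0, 0], "fingers": 0}, {"linear": [0, 0.003, 0], "dr": [0, 0, 0], "fingers": 0}]'

```text
time: 3.07
tcp_pos: [0.4422, -0.26, 0.1124]
tool_rot: [-0.001, 0.707, 0.707, -0.001]
ft_force: [-7.6, -1.3, 2.1]
gripper_width: 0.0001
gripper_force: 3.6
```

```bash
python3 - <<'E'
from fit import *
s=snap('scene'); snap('wrist'); fit(('scene','wrist'),(.5494,-.2626,-.019,.005)); fit(('scene',),(.5494,-.2626,-.019,.005))
cv2.imwrite('pics/c2.png',cv2.resize(s['frame'][180:280,290:440],None,fx=4,fy=4,interpolation=cv2.INTER_CUBIC))
E
```

```text
rack x,y,yaw,gap [ 0.5498 -0.2654 -0.0179  0.0022] cost 5.496 13727 105
rack x,y,yaw,gap [ 0.5502 -0.2643 -0.0236  0.0015] cost 5.589 755 105
```

View pics/c2.png

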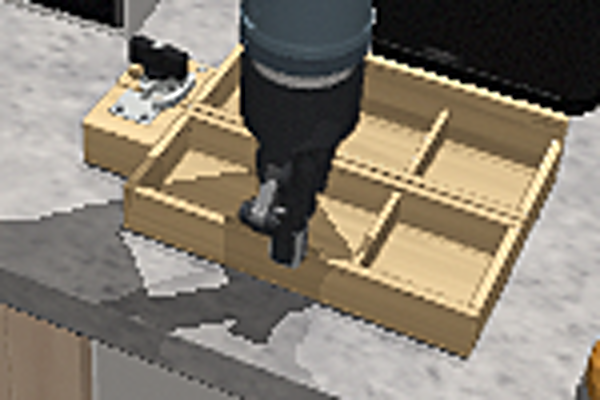

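Call:
drive_tool --rows '[{"linear": [0, -0.02, 0], "dr": [0, 0, 0], "fingers": 0}, {"linear": [0, -0.025, -0.04], "dr": [0, 0, 0.02], "fingers": 50}, {"linear": [0, -0.02, -0.08], "dr": [0, 0, 0.02], "fingers": 50}, {"linear": [0.158, 0.122, -0.09], "dr": [0, 0, 0.02], "fingers": 50}, {"linear": [0.158, 0.122, -0.09], "dr": [0, 0, 0.02], "fingers": 50}, {"linear": [0.158, 0.122, -0.09], "dr": [0, 0, 0.02], "fingers": 50}, {"linear": [0.158, 0.122, -0.09], "dr": [0, 0, 0.02], "fingers": 50}, {"linear": [0.158, 0.122, -0.09], "dr": [0, 0, 0.02], "fingers": 50}, {"linear": [0.158, 0.122, -0.09], "dr": [0, 0, 0.02], "fingers": 50}, {"linear": [0.158, 0.122, -0.09], "dr": [0, 0, 0.02], "fingers": 50}]'

```text
time: 4.0
tcp_pos: [0.567, -0.0996, 0.2028]
tool_rot: [0.001, 0.72, 0.694, 0.001]
ft_force: [-0.7, -0.0, -0.7]
gripper_width: 0.0503
gripper_force: 0.0
```

```bash
python3 - <<'E'
from fit import *
st(); s=snap('wrist');snap('scene')
cv2.imwrite('pics/w2.png',s['frame'])
v=fit(('scene','wrist'),(.5494,-.2626,-.019,.005))
P=np.concatenate([cloud(load(n)).reshape(-1,3) for n in('wrist','scene')]);P=P[(P[:,2]>.074)&(P[:,2]<.09)&(abs(P[:,0]-.5645)<.02)&(abs(P[:,1]+.1)<.035)]
print(P.mean(0),np.percentile(P,2,0),np.percentile(P,98,0)); q=P[:,:2]; print(np.linalg.svd(q-q.mean(0))[2][0],len(q), cv2.minAreaRect(q.astype(np.float32)))
E
```

```text
{'time': 4.0, 'tcp_pos': [0.567, -0.0996, 0.2028], 'tool_rot': [0.0008, 0.7196, 0.6944, 0.0009], 'ft_force': [-0.6847, -0.0308, -0.7377], 'gripper_width': 0.0503, 'joint_pos': [-0.368, 0.3878, 1.6124, 0.0011, 1.1391, -0.3329]}
rack x,y,yaw,gap [ 0.55   -0.2624 -0.015   0.0032] cost 3.531 10614 452
[ 0.56521166 -0.09956883  0.08100108] [ 0.55892499 -0.12385373  0.07660523] [ 0.5716067  -0.07721897  0.08337116]
[-0.07599331 -0.99710833] 1208 ((0.5662973523139954, -0.10132623463869095), (0.04983256384730339, 0.01421672385185957), 85.7334213256836)
```

View pics/w2.png

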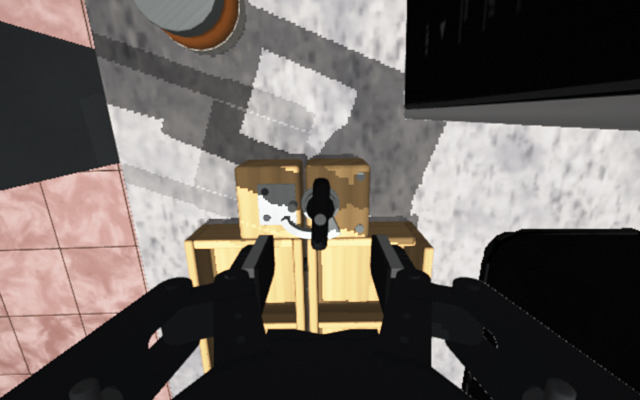

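Call:
drive_tool --rows '[{"linear": [-0.0015, -0.002, 0.035], "dr": [0, 0, 0.02], "fingers": 50}, {"linear": [-0.0015, -0.002, 0.06], "dr": [0, 0, 0.02], "fingers": 50}, {"linear": [-0.0015, -0.002, 0.07], "dr": [0, 0, 0.02], "fingers": 50}, {"linear": [-0.0015, -0.002, 0.07], "dr": [0, 0, 0.02], "fingers": 8}, {"linear": [-0.0015, -0.002, 0.07], "dr": [0, 0, 0.02], "fingers": 8}, {"linear": [-0.0015, -0.002, 0.07], "dr": [0, 0, 0.02], "fingers": 8}, {"linear": [-0.0015, -0.002, 0.07], "dr": [0, 0, 0.02], "fingers": 8}, {"linear": [-0.0015, -0.002, 0.07], "dr": [0, 0, 0.02], "fingers": 8}]' --newtons 80

```text
time: 4.77
tcp_pos: [0.5647, -0.1045, 0.1344]
tool_rot: [0.003, 0.735, 0.678, 0.001]
ft_force: [4.1, -2.0, 0.1]
gripper_width: 0.0102
gripper_force: 78.8
```

Call:
drive_tool --rows '[{"linear": [0, 0, 0], "dr": [0, 0, 0.05], "fingers": 8}, {"linear": [0, -0.0005, 0], "dr": [0, 0, 0.1], "fingers": 8}, {"linear": [0, -0.001, 0], "dr": [0, 0, 0.15], "fingers": 8}, {"linear": [0, -0.001, 0], "dr": [0, 0, 0.2], "fingers": 8}, {"linear": [0.0005, -0.0015, 0], "dr": [0, 0, 0.25], "fingers": 8}, {"linear": [0.0005, -0.0015, 0], "dr": [0, 0, 0.3], "fingers": 8}, {"linear": [0.001, -0.002, 0], "dr": [0, 0, 0.35], "fingers": 8}, {"linear": [0.001, -0.002, 0], "dr": [0, 0, 0.4], "fingers": 8}]'

```text
time: 5.43
tcp_pos: [0.5618, -0.1028, 0.1344]
tool_rot: [0.001, 0.942, 0.336, 0.001]
ft_force: [-0.0, -1.6, 4.0]
gripper_width: 0.0105
gripper_force: 79.5
```

Call:
drive_tool --rows '[{"linear": [0, 0, 0], "dr": [0, 0, 0.05], "fingers": 8}, {"linear": [0, -0.0005, 0], "dr": [0, 0, 0.1], "fingers": 8}, {"linear": [0, -0.001, 0], "dr": [0, 0, 0.15], "fingers": 8}, {"linear": [0, -0.001, 0], "dr": [0, 0, 0.2], "fingers": 8}, {"linear": [0.0005, -0.0015, 0], "dr": [0, 0, 0.25], "fingers": 8}, {"linear": [0.0005, -0.0015, 0], "dr": [0, 0, 0.3], "fingers": 8}, {"linear": [0.001, -0.002, 0], "dr": [0, 0, 0.35], "fingers": 8}, {"linear": [0.001, -0.002, 0], "dr": [0, 0, 0.375], "fingers": 8}, {"linear": [0.001, -0.002, 0], "dr": [0, 0, 0.38], "fingers": 8}]'

```text
time: 6.18
tcp_pos: [0.5609, -0.0998, 0.1344]
tool_rot: [0.0, 0.999, -0.034, 0.001]
ft_force: [-0.6, 1.4, 6.4]
gripper_width: 0.0103
gripper_force: 81.8
```

```bash
python3 - <<'E'
from h import *
r=robot.read_state(); print(r['ft_torque'],r['ft_force'],r['tcp_pos'],r['tool_rot'],r['joint_pos'])
E
```

```text
[0.43972823 0.09135416 1.13603906] [-0.61014626  1.37098554  6.43209659] [ 0.56091275 -0.09983519  0.13437044] [ 4.01935397e-04  9.99408162e-01 -3.43881463e-02  7.87168524e-04] [-3.71748780e-01  4.57950510e-01  1.69689696e+00 -2.84983526e-04
  9.84993535e-01  1.26799478e+00]
```

Call:
drive_tool --rows '[{"linear": [0, 0, 0], "dr": [0, 0, -0.01], "fingers": 8}, {"linear": [0, 0, 0], "dr": [0, 0, -0.01], "fingers": 40}, {"linear": [0, 0, 0], "dr": [0, 0, -0.01], "fingers": 40}, {"linear": [0, 0, 0], "dr": [0, 0, -0.01], "fingers": 40}, {"linear": [0, 0, -0.03], "dr": [0, 0, -0.01], "fingers": 60}, {"linear": [0, 0, -0.07], "dr": [0, 0, -0.01], "fingers": 60}, {"linear": [0, 0, -0.1], "dr": [0, 0, -0.01], "fingers": 60}, {"linear": [0, 0, -0.14], "dr": [0, 0, -0.01], "fingers": 60}, {"linear": [0, 0, -0.17], "dr": [0, 0, -0.01], "fingers": 60}, {"linear": [0, 0, -0.17], "dr": [0, 0, -0.01], "fingers": 60}]'

```text
time: 7.02
tcp_pos: [0.563, -0.101, 0.3101]
tool_rot: [0.002, 1.0, -0.025, 0.006]
ft_force: [0.4, -0.6, 1.4]
gripper_width: 0.0601
gripper_force: 0.0
```

```bash
python3 - <<'E'
from fit import *
st(); s=snap('wrist');snap('scene');snap('side')
v=fit(('scene','side'),(.55,-.2624,-.015,.002))
v=fit(('scene','wrist'),(.55,-.2624,-.015,.002))
P=np.concatenate([cloud(load(n)).reshape(-1,3) for n in('wrist','scene')]);P=P[(P[:,2]>.074)&(P[:,2]<.09)&(abs(P[:,0]-.5645)<.035)&(abs(P[:,1]+.1)<.035)]
q=P[:,:2]; print('wing',np.linalg.svd(q-q.mean(0))[2][0],len(q), cv2.minAreaRect(q.astype(np.float32)))
cv2.imwrite('pics/w3.png',s['frame'])
# jam jar lid everywhere
P=np.concatenate([cloud(load(n)).reshape(-1,3) for n in('wrist','scene','side')]);P=P[(P[:,2]>.056)&(P[:,2]<.065)&(P[:,0]<.6)&(P[:,0]>.38)&(abs(P[:,1]-.04)<.075)]
print('lid',len(P),cv2.minEnclosingCircle(P[:,:2].astype(np.float32)))
E
```

```text
{'time': 7.0167, 'tcp_pos': [0.563, -0.101, 0.3101], 'tool_rot': [0.0021, 0.9997, -0.0248, 0.006], 'ft_force': [0.3589, -0.6046, 1.3538], 'gripper_width': 0.0601, 'joint_pos': [-0.3725, 0.2878, 1.4801, 0.0, 1.3611, 1.2478]}
rack x,y,yaw,gap [ 0.5491 -0.2631 -0.0191  0.0006] cost 8.502 1243 235
rack x,y,yaw,gap [ 5.490e-01 -2.631e-01 -2.100e-02 -1.000e-04] cost 3.233 8965 2249
wing [-0.99981222  0.01937869] 569 ((0.5649012327194214, -0.10214638710021973), (0.012815279886126518, 0.04914192110300064), 89.53025817871094)
lid 1857 ((0.47692233324050903, 0.05206727609038353), 0.031504832208156586)
```

View pics/w3.png

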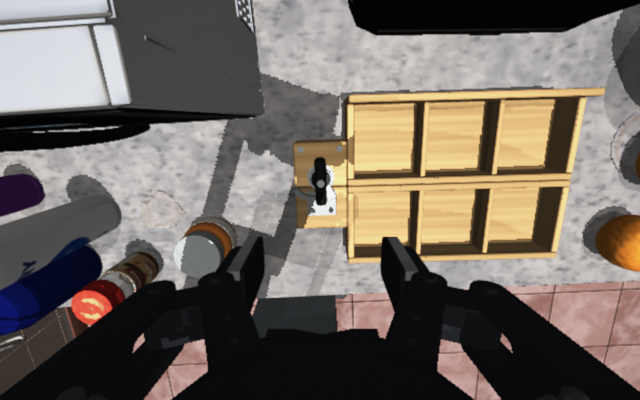

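Call:
drive_tool --rows '[{"linear": [-0.054, -0.295, -0.05], "dr": [0, 0, -0.025], "fingers": 85}, {"linear": [-0.054, -0.295, -0.05], "dr": [0, 0, -0.025], "fingers": 85}, {"linear": [-0.054, -0.295, -0.05], "dr": [0, 0, -0.025], "fingers": 85}, {"linear": [-0.054, -0.295, -0.05], "dr": [0, 0, -0.025], "fingers": 85}, {"linear": [-0.054, -0.295, -0.05], "dr": [0, 0, -0.025], "fingers": 85}, {"linear": [-0.054, -0.295, -0.05], "dr": [0, 0, -0.025], "fingers": 85}, {"linear": [-0.054, -0.295, -0.05], "dr": [0, 0, -0.025], "fingers": 85}, {"linear": [-0.054, -0.295, -0.05], "dr": [0, 0, -0.025], "fingers": 85}, {"linear": [-0.054, -0.295, -0.05], "dr": [0, 0, -0.025], "fingers": 85}, {"linear": [-0.054, -0.295, -0.05], "dr": [0, 0, -0.025], "fingers": 85}]'

```text
time: 8.0
tcp_pos: [0.5205, 0.1975, 0.3507]
tool_rot: [0.001, 1.0, 0.001, -0.002]
ft_force: [0.3, -0.4, 1.1]
gripper_width: 0.0847
gripper_force: 0.0
```

```bash
cat > cyl.py <<'E'
from h import *
from scipy.optimize import least_squares
def cyl(names,p0,r,lo,hi):
    P=np.concatenate([cloud(load(n)).reshape(-1,3) for n in names]); P=P[(P[:,2]>lo)&(P[:,2]<hi)]; p0=np.array(p0)
    for it in range(6):
        q=P[np.abs(np.hypot(*(P[:,:2]-p0).T)-r)<(.015 if it<2 else .006)][:,:2]
        p0=least_squares(lambda c:np.hypot(*(q-c).T)-r,p0,loss='soft_l1',f_scale=.001).x
    return p0.round(4),len(q)
def top(names,p0,rad,lo,hi):
    P=np.concatenate([cloud(load(n)).reshape(-1,3) for n in names]); P=P[(P[:,2]>lo)&(P[:,2]<hi)&(np.hypot(P[:,0]-p0[0],P[:,1]-p0[1])<rad)]
    c,r=cv2.minEnclosingCircle(P[:,:2].astype(np.float32)); return np.round(c,4),round(r,4),len(P),P[:,:2].mean(0).round(4)
E
python3 - <<'E'
from cyl import *
st(); 
for n in('scene','side','wrist'): snap(n)
for a in(('scene',),('side',),('scene','side')):
  print(a,'spray',cyl(a,(.5234,.1964),.0265,.04,.19),'flask',cyl(a,(.4507,.2473),.0325,.02,.115),'salt',cyl(a,(.4559,.3435),.022,.012,.065),'spice',cyl(a,(.4465,.1503),.0225,.012,.075))
  print('spraycap',top(a,(.5234,.1964),.035,.2,.245),'flaskcap',top(a,(.45,.247),.03,.14,.168),'salttop',top(a,(.456,.344),.03,.072,.092))
E
```

```text
{'time': 8.0, 'tcp_pos': [0.5205, 0.1975, 0.3507], 'tool_rot': [0.0007, 1.0, 0.0014, -0.0016], 'ft_force': [0.2676, -0.3978, 1.1479], 'gripper_width': 0.0847, 'joint_pos': [0.1626, 0.246, 1.4375, -0.0008, 1.4614, 1.7307]}
('scene',) spray (array([0.525 , 0.1962]), 610) flask (array([0.4531, 0.247 ]), 535) salt (array([0.4574, 0.344 ]), 169) spice (array([0.4489, 0.1501]), 242)
spraycap (array([0.5206, 0.1926]), 0.026, 272, array([0.5146, 0.1869])) flaskcap (array([0.4438, 0.24  ]), 0.0216, 102, array([0.4442, 0.2398])) salttop (array([0.4527, 0.3368]), 0.0166, 75, array([0.4506, 0.3344]))
('side',) spray (array([0.5213, 0.1969]), 497) flask (array([0.4492, 0.2467]), 680) salt (array([0.4531, 0.3406]), 266) spice (array([0.4448, 0.1504]), 273)
spraycap (array([0.5194, 0.1997]), 0.0265, 278, array([0.511 , 0.2084])) flaskcap (array([0.4447, 0.2443]), 0.0236, 134, array([0.4406, 0.2554])) salttop (array([0.4492, 0.3437]), 0.0169, 109, array([0.4462, 0.3473]))
('scene', 'side') spray (array([0.5237, 0.1969]), 1106) flask (array([0.4509, 0.2473]), 1214) salt (array([0.4555, 0.343 ]), 421) spice (array([0.4468, 0.1507]), 512)
spraycap (array([0.5206, 0.1972]), 0.0292, 550, array([0.5128, 0.1978])) flaskcap (array([0.4451, 0.243 ]), 0.0248, 236, array([0.4422, 0.2487])) salttop (array([0.4508, 0.3403]), 0.0203, 184, array([0.448, 0.342]))
```

Call:
drive_tool --rows '[{"linear": [0.003, 0.001, 0.03], "dr": [0, 0, 0], "fingers": 85}, {"linear": [0.003, 0.001, 0.06], "dr": [0, 0, 0], "fingers": 85}, {"linear": [0.003, 0.001, 0.08], "dr": [0, 0, 0], "fingers": 85}, {"linear": [0.003, 0.001, 0.095], "dr": [0, 0, 0], "fingers": 85}, {"linear": [0.003, 0.001, 0.095], "dr": [0, 0, 0], "fingers": 85}]'

```text
time: 8.57
tcp_pos: [0.5226, 0.1941, 0.2534]
tool_rot: [0.001, 1.0, -0.001, -0.004]
ft_force: [-0.6, 0.2, 0.4]
gripper_width: 0.0854
gripper_force: 0.0
```

Call:
drive_tool --rows '[{"linear": [0.001, -0.0025, 0.009], "dr": [0, 0, 0], "fingers": 85}, {"linear": [0.001, -0.0025, 0.009], "dr": [0, 0, 0], "fingers": 45}, {"linear": [0.001, -0.0025, 0.009], "dr": [0, 0, 0], "fingers": 45}, {"linear": [0.001, -0.0025, 0.009], "dr": [0, 0, 0], "fingers": 45}, {"linear": [0.001, -0.0025, 0.009], "dr": [0, 0, 0], "fingers": 45}, {"linear": [0.001, -0.0025, 0.009], "dr": [0, 0, 0], "fingers": 45}]' --newtons 50

```text
time: 9.07
tcp_pos: [0.5259, 0.1987, 0.25]
tool_rot: [-0.0, 1.0, 0.0, 0.002]
ft_force: [0.4, -0.8, 4.7]
gripper_width: 0.0511
gripper_force: 53.0
```

Call:
drive_tool --rows '[{"linear": [0, 0, -0.02], "dr": [0, 0, 0], "fingers": 45}, {"linear": [0, 0, -0.05], "dr": [0, 0, 0], "fingers": 45}, {"linear": [0, 0, -0.08], "dr": [0, 0, 0], "fingers": 45}, {"linear": [0, 0, -0.11], "dr": [0, 0, 0], "fingers": 45}, {"linear": [0, 0, -0.11], "dr": [0, 0, 0], "fingers": 45}, {"linear": [0, 0, -0.11], "dr": [0, 0, 0], "fingers": 45}]'

```text
time: 9.57
tcp_pos: [0.5255, 0.199, 0.36]
tool_rot: [-0.0, 1.0, 0.001, 0.002]
ft_force: [-1.0, 0.7, -4.9]
gripper_width: 0.0512
gripper_force: 53.6
```

Call:
drive_tool --rows '[{"linear": [-0.005, 0.02, 0], "dr": [0, 0, 0], "fingers": 45}, {"linear": [-0.005, 0.05, 0], "dr": [0, 0, 0], "fingers": 45}, {"linear": [-0.005, 0.085, 0], "dr": [0, 0, 0], "fingers": 45}, {"linear": [-0.005, 0.12, 0], "dr": [0, 0, 0], "fingers": 45}, {"linear": [-0.005, 0.155, 0], "dr": [0, 0, 0], "fingers": 45}, {"linear": [-0.005, 0.19, 0], "dr": [0, 0, 0], "fingers": 45}, {"linear": [-0.005, 0.225, 0], "dr": [0, 0, 0], "fingers": 45}, {"linear": [-0.005, 0.26, 0], "dr": [0, 0, 0], "fingers": 45}, {"linear": [-0.005, 0.295, 0], "dr": [0, 0, 0], "fingers": 45}, {"linear": [-0.005, 0.33, 0], "dr": [0, 0, 0], "fingers": 45}]'

```text
time: 10.4
tcp_pos: [0.5191, -0.1324, 0.356]
tool_rot: [-0.001, 1.0, 0.0, -0.002]
ft_force: [1.0, 0.9, -3.9]
gripper_width: 0.0511
gripper_force: 53.8
```

Call:
drive_tool --rows '[{"linear": [0.012, 0.03, 0], "dr": [0, 0, 0], "fingers": 45}, {"linear": [0.024, 0.06, 0], "dr": [0, 0, 0], "fingers": 45}, {"linear": [0.036, 0.09, 0], "dr": [0, 0, 0], "fingers": 45}, {"linear": [0.048, 0.12, 0], "dr": [0, 0, 0], "fingers": 45}, {"linear": [0.06, 0.15, 0], "dr": [0, 0, 0], "fingers": 45}, {"linear": [0.072, 0.18, 0], "dr": [0, 0, 0], "fingers": 45}, {"linear": [0.076, 0.205, 0], "dr": [0, 0, 0], "fingers": 45}, {"linear": [0.076, 0.217, 0], "dr": [0, 0, 0], "fingers": 45}, {"linear": [0.076, 0.217, 0], "dr": [0, 0, 0], "fingers": 45}]'

```text
time: 11.15
tcp_pos: [0.5955, -0.3508, 0.3546]
tool_rot: [-0.001, 1.0, -0.001, -0.002]
ft_force: [0.1, 0.8, -3.7]
gripper_width: 0.0511
gripper_force: 53.9
```

Call:
drive_tool --rows '[{"linear": [0.002, -0.003, 0.025], "dr": [0, 0, 0], "fingers": 45}, {"linear": [0.002, -0.003, 0.05], "dr": [0, 0, 0], "fingers": 45}, {"linear": [0.002, -0.003, 0.07], "dr": [0, 0, 0], "fingers": 45}, {"linear": [0.002, -0.003, 0.08], "dr": [0, 0, 0], "fingers": 45}, {"linear": [0.002, -0.003, 0.087], "dr": [0, 0, 0], "fingers": 45}, {"linear": [0.002, -0.003, 0.087], "dr": [0, 0, 0], "fingers": 45}]'

```text
time: 11.65
tcp_pos: [0.5981, -0.3439, 0.2698]
tool_rot: [-0.001, 1.0, 0.001, -0.001]
ft_force: [-0.3, 0.2, -3.4]
gripper_width: 0.0513
gripper_force: 53.8
```

Call:
drive_tool --rows '[{"linear": [0, 0, 0.002], "dr": [0, 0, 0], "fingers": 45}, {"linear": [0, 0, 0.004], "dr": [0, 0, 0], "fingers": 45}, {"linear": [0, 0, 0.004], "dr": [0, 0, 0], "fingers": 45}]'

```text
time: 11.9
tcp_pos: [0.5988, -0.3453, 0.2687]
tool_rot: [0.001, 1.0, 0.0, 0.001]
ft_force: [-0.1, 0.6, -2.8]
gripper_width: 0.0509
gripper_force: 53.8
```

Call:
drive_tool --rows '[{"linear": [0, 0, 0.002], "dr": [0, 0, 0], "fingers": 45}, {"linear": [0, 0, 0.004], "dr": [0, 0, 0], "fingers": 45}, {"linear": [0, 0, 0.004], "dr": [0, 0, 0], "fingers": 45}]'

```text
time: 12.15
tcp_pos: [0.5985, -0.3452, 0.2634]
tool_rot: [-0.0, 1.0, 0.0, -0.0]
ft_force: [1.1, 0.4, -3.9]
gripper_width: 0.0514
gripper_force: 53.8
```

Call:
drive_tool --rows '[{"linear": [0, 0, 0.001], "dr": [0, 0, 0], "fingers": 45}, {"linear": [0, 0, 0.002], "dr": [0, 0, 0], "fingers": 45}, {"linear": [0, 0, 0.002], "dr": [0, 0, 0], "fingers": 45}]'

```text
time: 12.4
tcp_pos: [0.5985, -0.3452, 0.2613]
tool_rot: [-0.0, 1.0, 0.0, -0.0]
ft_force: [-0.4, -0.6, -4.0]
gripper_width: 0.051
gripper_force: 53.8
```

Call:
drive_tool --rows '[{"linear": [0, 0, 0.001], "dr": [0, 0, 0], "fingers": 45}, {"linear": [0, 0, 0.002], "dr": [0, 0, 0], "fingers": 45}, {"linear": [0, 0, 0.002], "dr": [0, 0, 0], "fingers": 45}]'

```text
time: 12.65
tcp_pos: [0.5989, -0.3453, 0.2611]
tool_rot: [0.001, 1.0, 0.0, 0.001]
ft_force: [-1.4, 1.0, 4.7]
gripper_width: 0.0512
gripper_force: 54.6
```

Call:
drive_tool --rows '[{"linear": [0, 0, 0.001], "dr": [0, 0, 0], "fingers": 45}, {"linear": [0, 0, 0.0015], "dr": [0, 0, 0], "fingers": 45}, {"linear": [0, 0, 0.0015], "dr": [0, 0, 0], "fingers": 45}]'

```text
time: 12.9
tcp_pos: [0.5991, -0.3453, 0.2611]
tool_rot: [0.001, 1.0, 0.0, 0.002]
ft_force: [-1.3, 2.3, 9.9]
gripper_width: 0.0512
gripper_force: 55.4
```

Call:
drive_tool --rows '[{"linear": [0, 0, -0.0015], "dr": [0, 0, 0], "fingers": 55}, {"linear": [0, 0, -0.0015], "dr": [0, 0, 0], "fingers": 75}, {"linear": [0, 0, -0.0015], "dr": [0, 0, 0], "fingers": 80}, {"linear": [0, 0, -0.0015], "dr": [0, 0, 0], "fingers": 80}, {"linear": [0, 0, -0.02], "dr": [0, 0, 0], "fingers": 80}, {"linear": [0, 0, -0.05], "dr": [0, 0, 0], "fingers": 80}, {"linear": [0, 0, -0.09], "dr": [0, 0, 0], "fingers": 80}, {"linear": [-0.03, -0.03, -0.1], "dr": [0, 0, 0], "fingers": 80}, {"linear": [-0.07, -0.06, -0.1], "dr": [0, 0, 0], "fingers": 80}, {"linear": [-0.09, -0.09, -0.1], "dr": [0, 0, 0], "fingers": 80}]'

```text
time: 13.73
tcp_pos: [0.5099, -0.2592, 0.3587]
tool_rot: [0.001, 1.0, -0.0, 0.001]
ft_force: [1.1, 0.1, 0.2]
gripper_width: 0.0796
gripper_force: 0.0
```

```bash
python3 - <<'E'
from cyl import *
st(); 
for n in('scene','side'): s=snap(n)
a=('scene','side')
for lo,hi in((.06,.11),(.15,.19)): print('spray',cyl(('scene',),(.598,-.345),.0265,lo,hi))
P=cloud(load('scene')).reshape(-1,3); P=P[np.hypot(P[:,0]-.598,P[:,1]+.345)<.04]; print(np.nanmax(P[:,2]))
# flask: sections
for n in a:
  for lo in(.125,.132,.14,.147,.154,.161,.168,.175,.182): print(n,lo,top((n,),(.449,.247),.045,lo,lo+.007))
E
```

```text
{'time': 13.7333, 'tcp_pos': [0.5099, -0.2592, 0.3587], 'tool_rot': [0.001, 1.0, -0.0003, 0.0006], 'ft_force': [1.0749, 0.1461, 0.1687], 'gripper_width': 0.0796, 'joint_pos': [-0.6647, 0.2681, 1.3892, -0.0009, 1.4821, 0.9068]}
spray (array([ 0.5972, -0.3483]), 265)
spray (array([ 0.5972, -0.3481]), 248)
0.24957934019977873
scene 0.125 (array([0.438 , 0.2302]), 0.0217, 25, array([0.4388, 0.2349]))
scene 0.132 (array([0.4343, 0.234 ]), 0.0228, 16, array([0.4383, 0.2338]))
scene 0.14 (array([0.4403, 0.2333]), 0.0238, 28, array([0.4402, 0.2347]))
scene 0.147 (array([0.4413, 0.2292]), 0.0177, 23, array([0.4419, 0.2331]))
scene 0.154 (array([0.4434, 0.2409]), 0.022, 35, array([0.4435, 0.2403]))
scene 0.161 (array([0.4425, 0.2363]), 0.0184, 29, array([0.446 , 0.2411]))
scene 0.168 (array([0.4518, 0.2387]), 0.0177, 15, array([0.4479, 0.2398]))
scene 0.175 (array([0.4474, 0.2435]), 0.0124, 16, array([0.4474, 0.2446]))
scene 0.182 (array([0.4519, 0.2463]), 0.0087, 13, array([0.4501, 0.2453]))
side 0.125 (array([0.4401, 0.2362]), 0.0301, 33, array([0.4384, 0.2492]))
side 0.132 (array([0.439 , 0.2395]), 0.0291, 23, array([0.4365, 0.2496]))
side 0.14 (array([0.4401, 0.24  ]), 0.029, 37, array([0.4375, 0.2519]))
side 0.147 (array([0.4426, 0.2413]), 0.0266, 35, array([0.4384, 0.2531]))
side 0.154 (array([0.4437, 0.2439]), 0.0241, 47, array([0.4418, 0.2549]))
side 0.161 (array([0.4441, 0.2412]), 0.02, 32, array([0.4426, 0.2482]))
side 0.168 (array([0.4458, 0.2413]), 0.0179, 23, array([0.4447, 0.2479]))
side 0.175 (array([0.4462, 0.2462]), 0.0156, 19, array([0.445 , 0.2475]))
side 0.182 (array([0.4475, 0.2493]), 0.01, 18, array([0.4476, 0.2516]))
```

```bash
python3 - <<'E'
from cyl import *
a=load('scene')['frame'][145:215,195:245]; b=load('side')['frame'][200:275,250:300]
f=lambda i:cv2.resize(i,(390,560),interpolation=cv2.INTER_CUBIC)
cv2.imwrite('pics/flask.png',np.hstack([f(a),f(b)]))
P=np.concatenate([cloud(load(n))[:,:].reshape(-1,3) for n in('scene','side')])
q=P[(P[:,2]>.122)&(P[:,2]<.19)&(np.hypot(P[:,0]-.45,P[:,1]-.247)<.05)]
d=np.hypot(q[:,0]-.45,q[:,1]-.247)
o=q[d>.020]; print(len(o)); print(o[np.argsort(o[:,2])][::2].round(3).tolist())
E
```

```text
101
[[0.422, 0.214, 0.122], [0.426, 0.232, 0.123], [0.43, 0.245, 0.123], [0.423, 0.213, 0.125], [0.427, 0.231, 0.126], [0.421, 0.234, 0.128], [0.425, 0.216, 0.129], [0.428, 0.211, 0.129], [0.426, 0.234, 0.129], [0.423, 0.236, 0.131], [0.425, 0.229, 0.131], [0.426, 0.236, 0.133], [0.429, 0.212, 0.134], [0.424, 0.217, 0.135], [0.43, 0.239, 0.136], [0.426, 0.231, 0.138], [0.424, 0.239, 0.138], [0.431, 0.256, 0.14], [0.43, 0.238, 0.14], [0.443, 0.267, 0.141], [0.426, 0.24, 0.141], [0.43, 0.253, 0.142], [0.429, 0.219, 0.144], [0.428, 0.239, 0.144], [0.426, 0.218, 0.145], [0.437, 0.22, 0.145], [0.432, 0.212, 0.147], [0.429, 0.218, 0.147], [0.439, 0.218, 0.148], [0.425, 0.241, 0.148], [0.434, 0.217, 0.148], [0.437, 0.219, 0.149], [0.437, 0.262, 0.15], [0.439, 0.221, 0.15], [0.427, 0.243, 0.151], [0.433, 0.258, 0.152], [0.443, 0.266, 0.153], [0.429, 0.242, 0.154], [0.439, 0.219, 0.155], [0.441, 0.221, 0.156], [0.433, 0.222, 0.157], [0.437, 0.221, 0.158], [0.429, 0.246, 0.161], [0.444, 0.222, 0.162], [0.436, 0.223, 0.162], [0.43, 0.244, 0.163], [0.44, 0.222, 0.164], [0.443, 0.225, 0.164], [0.441, 0.225, 0.168], [0.447, 0.226, 0.169], [0.447, 0.226, 0.172]]
```

View pics/flask.png

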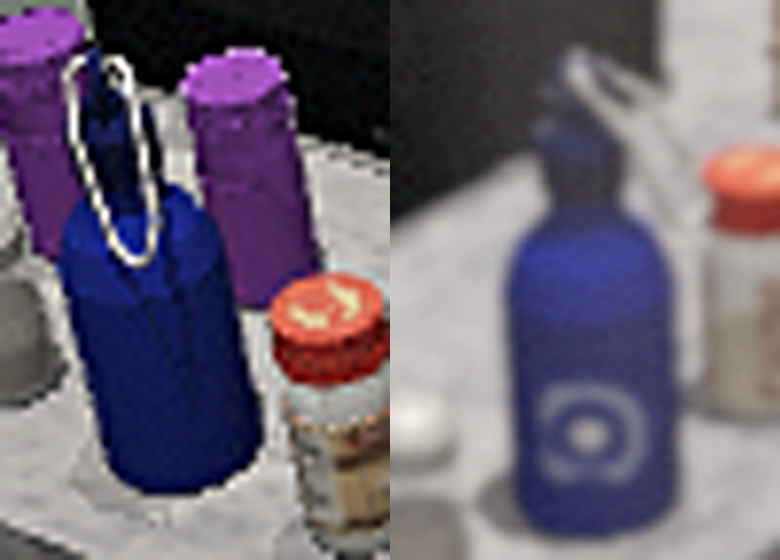

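Call:
drive_tool --rows '[{"linear": [-0.058, -0.506, 0], "dr": [0, 0, 0], "fingers": 80}, {"linear": [-0.058, -0.506, 0], "dr": [0, 0, -0.3927], "fingers": 80}, {"linear": [-0.058, -0.506, 0], "dr": [0, 0, -0.3927], "fingers": 80}, {"linear": [-0.058, -0.506, 0], "dr": [0, 0, -0.3927], "fingers": 80}, {"linear": [-0.058, -0.506, 0], "dr": [0, 0, -0.3927], "fingers": 80}, {"linear": [-0.058, -0.506, 0], "dr": [0, 0, -0.3927], "fingers": 80}, {"linear": [-0.058, -0.506, 0], "dr": [0, 0, -0.3927], "fingers": 80}, {"linear": [-0.058, -0.506, 0], "dr": [0, 0, -0.3927], "fingers": 80}, {"linear": [-0.058, -0.506, 0], "dr": [0, 0, -0.3927], "fingers": 80}, {"linear": [-0.058, -0.506, 0], "dr": [0, 0, -0.3927], "fingers": 80}]'

```text
time: 14.67
tcp_pos: [0.463, 0.1573, 0.3582]
tool_rot: [0.0, 0.924, 0.383, 0.0]
ft_force: [1.0, 0.3, 0.1]
gripper_width: 0.08
gripper_force: 0.0
```

```bash
cat >> h.py <<'E'
from scipy.spatial.transform import Rotation as Ro
def go(*target):
    r=robot.read_state(); w,x,y,z=r['tool_rot']; R=Ro.from_quat([x,y,z,w]); d=np.array(target)-r['tcp_pos']
    st(); print('tool shift',R.inv().apply(d).round(4),'yaw of tool x',np.arctan2(*R.as_matrix()[[1,0],0]).round(3))
E
python3 -c "
from h import *
go(.451,.248,.30)"
```

```text
{'time': 14.6667, 'tcp_pos': [0.463, 0.1573, 0.3582], 'tool_rot': [0.0001, 0.9237, 0.3831, 0.0003], 'ft_force': [1.0128, 0.2665, 0.0757], 'gripper_width': 0.08, 'joint_pos': [0.099, 0.1144, 1.5814, -0.0, 1.4452, 0.8835]}
tool shift [ 0.0557 -0.0726  0.0582] yaw of tool x 0.786
```

Call:
drive_tool --rows '[{"linear": [0.054, -0.068, 0.03], "dr": [0, 0, 0], "fingers": 80}, {"linear": [0.054, -0.068, 0.05], "dr": [0, 0, 0], "fingers": 80}, {"linear": [0.054, -0.068, 0.08], "dr": [0, 0, 0], "fingers": 80}, {"linear": [0.054, -0.068, 0.08], "dr": [0, 0, 0], "fingers": 80}, {"linear": [0.054, -0.068, 0.08], "dr": [0, 0, 0], "fingers": 80}]'

```text
time: 15.08
tcp_pos: [0.4521, 0.2421, 0.276]
tool_rot: [-0.0, 0.923, 0.384, -0.003]
ft_force: [-0.4, -0.6, 0.3]
gripper_width: 0.0801
gripper_force: 0.0
```

```bash
python3 -c "
from h import *
go(.451,.248,.209)"
```

```text
{'time': 15.0833, 'tcp_pos': [0.4521, 0.2421, 0.276], 'tool_rot': [-0.0001, 0.9233, 0.3842, -0.0028], 'ft_force': [-0.3947, -0.5684, 0.3376], 'gripper_width': 0.0801, 'joint_pos': [0.2741, 0.2159, 1.662, -0.0004, 1.2693, 1.0564]}
tool shift [ 0.0038 -0.0048  0.067 ] yaw of tool x 0.789
```

Call:
drive_tool --rows '[{"linear": [0.003, -0.005, 0.02], "dr": [0, 0, 0], "fingers": 80}, {"linear": [0.003, -0.005, 0.045], "dr": [0, 0, 0], "fingers": 80}, {"linear": [0.003, -0.005, 0.065], "dr": [0, 0, 0], "fingers": 80}, {"linear": [0.003, -0.005, 0.065], "dr": [0, 0, 0], "fingers": 28}, {"linear": [0.003, -0.005, 0.065], "dr": [0, 0, 0], "fingers": 28}, {"linear": [0.003, -0.005, 0.065], "dr": [0, 0, 0], "fingers": 28}, {"linear": [0.003, -0.005, 0.065], "dr": [0, 0, 0], "fingers": 28}, {"linear": [0.003, -0.005, 0.065], "dr": [0, 0, 0], "fingers": 28}]' --newtons 50

```text
time: 15.75
tcp_pos: [0.4533, 0.2475, 0.2156]
tool_rot: [0.0, 0.924, 0.383, 0.002]
ft_force: [-0.8, 0.0, 7.1]
gripper_width: 0.0318
gripper_force: 49.5
```

Call:
drive_tool --rows '[{"linear": [0, 0, -0.02], "dr": [0, 0, 0], "fingers": 28}, {"linear": [0, 0, -0.05], "dr": [0, 0, 0], "fingers": 28}, {"linear": [0, 0, -0.08], "dr": [0, 0, 0], "fingers": 28}, {"linear": [0, 0, -0.11], "dr": [0, 0, 0], "fingers": 28}, {"linear": [0, 0, -0.13], "dr": [0, 0, 0], "fingers": 28}, {"linear": [0, 0, -0.13], "dr": [0, 0, 0], "fingers": 28}]'

```text
time: 16.25
tcp_pos: [0.4536, 0.2478, 0.3491]
tool_rot: [0.001, 0.924, 0.383, 0.005]
ft_force: [1.2, 0.1, -1.4]
gripper_width: 0.032
gripper_force: 50.3
```

```bash
python3 -c "
from h import *
go(.53,-.05,.345);go(.601,-.1785,.345)"
```

```text
{'time': 16.25, 'tcp_pos': [0.4536, 0.2478, 0.3491], 'tool_rot': [0.0006, 0.9237, 0.3831, 0.0053], 'ft_force': [1.1594, 0.1326, -1.4122], 'gripper_width': 0.032, 'joint_pos': [0.284, 0.1659, 1.5426, -0.0001, 1.4223, 1.0685]}
tool shift [-0.1568  0.2644  0.004 ] yaw of tool x 0.786
{'time': 16.25, 'tcp_pos': [0.4536, 0.2478, 0.3491], 'tool_rot': [0.0006, 0.9237, 0.3831, 0.0053], 'ft_force': [1.1594, 0.1326, -1.4122], 'gripper_width': 0.032, 'joint_pos': [0.284, 0.1659, 1.5426, -0.0001, 1.4223, 1.0685]}
tool shift [-0.1976  0.4055  0.0043] yaw of tool x 0.786
```

Call:
drive_tool --rows '[{"linear": [-0.017, 0.029, 0], "dr": [0, 0, 0], "fingers": 28}, {"linear": [-0.034, 0.058, 0], "dr": [0, 0, 0], "fingers": 28}, {"linear": [-0.051, 0.087, 0], "dr": [0, 0, 0.05], "fingers": 28}, {"linear": [-0.068, 0.116, 0], "dr": [0, 0, 0.1], "fingers": 28}, {"linear": [-0.085, 0.145, 0], "dr": [0, 0, 0.15], "fingers": 28}, {"linear": [-0.102, 0.174, 0], "dr": [0, 0, 0.2], "fingers": 28}, {"linear": [-0.119, 0.203, 0], "dr": [0, 0, 0.25], "fingers": 28}, {"linear": [-0.136, 0.232, 0], "dr": [0, 0, 0.3], "fingers": 28}, {"linear": [-0.157, 0.264, 0], "dr": [0, 0, 0.35], "fingers": 28}, {"linear": [-0.165, 0.29, 0], "dr": [0, 0, 0.3927], "fingers": 28}]'

```text
time: 17.08
tcp_pos: [0.5398, -0.0775, 0.3423]
tool_rot: [0.0, 1.0, -0.003, -0.001]
ft_force: [0.9, 0.7, -0.6]
gripper_width: 0.0318
gripper_force: 50.4
```

```bash
python3 -c "
from h import *
go(.601,-.1785,.34)"
```

```text
{'time': 17.0833, 'tcp_pos': [0.5398, -0.0775, 0.3423], 'tool_rot': [0.0005, 1.0, -0.0029, -0.0008], 'ft_force': [0.8575, 0.7278, -0.5664], 'gripper_width': 0.0318, 'joint_pos': [-0.3464, 0.228, 1.4811, -0.0014, 1.4336, 1.2303]}
tool shift [0.0618 0.1007 0.0023] yaw of tool x -0.006
```

Call:
drive_tool --rows '[{"linear": [0.02, 0.035, 0], "dr": [0, 0, 0], "fingers": 28}, {"linear": [0.04, 0.07, 0], "dr": [0, 0, 0], "fingers": 28}, {"linear": [0.06, 0.095, 0], "dr": [0, 0, 0], "fingers": 28}, {"linear": [0.06, 0.098, 0], "dr": [0, 0, 0], "fingers": 28}, {"linear": [0.06, 0.098, 0], "dr": [0, 0, 0], "fingers": 28}]'

```text
time: 17.5
tcp_pos: [0.6007, -0.1743, 0.341]
tool_rot: [-0.0, 1.0, -0.001, -0.001]
ft_force: [-0.3, 0.5, -1.0]
gripper_width: 0.0317
gripper_force: 50.5
```

```bash
python3 - <<'E'
from cyl import *
go(.601,-.1785,.2266)
from fit import fit
snap('scene');snap('side')
for n in('scene','side'):
    v=fit((n,),(.549,-.263,-.02,0.0005))
    print(n,'b0',(v[:2]+[.05-.084*v[2],.084]).round(4),'flask',cyl((n,),(.6,-.178),.0325,.14,.225) if 0 else cyl((n,),(.6,-.178),.0325,.13,.22))
E
```

```text
{'time': 17.5, 'tcp_pos': [0.6007, -0.1743, 0.341], 'tool_rot': [-0.0005, 1.0, -0.0009, -0.0012], 'ft_force': [-0.3304, 0.4621, -1.015], 'gripper_width': 0.0317, 'joint_pos': [-0.4604, 0.3775, 1.2776, -0.0003, 1.4891, 1.1122]}
tool shift [0.0006 0.0043 0.1144] yaw of tool x -0.002
rack x,y,yaw,gap [ 5.502e-01 -2.640e-01 -1.810e-02  1.000e-04] cost 6.425 871 124
scene b0 [ 0.6017 -0.18  ] flask (array([ 0.5999, -0.174 ]), 603)
rack x,y,yaw,gap [ 5.460e-01 -2.598e-01 -2.660e-02  2.000e-04] cost 8.209 347 61
side b0 [ 0.5982 -0.1758] flask (array([ 0.5955, -0.1719]), 407)
```

Call:
drive_tool --rows '[{"linear": [0.002, 0.005, 0.02], "dr": [0, 0, 0], "fingers": 28}, {"linear": [0.002, 0.005, 0.045], "dr": [0, 0, 0], "fingers": 28}, {"linear": [0.002, 0.005, 0.07], "dr": [0, 0, 0], "fingers": 28}, {"linear": [0.002, 0.005, 0.09], "dr": [0, 0, 0], "fingers": 28}, {"linear": [0.002, 0.005, 0.105], "dr": [0, 0, 0], "fingers": 28}, {"linear": [0.002, 0.005, 0.11], "dr": [0, 0, 0], "fingers": 28}, {"linear": [0.002, 0.005, 0.11], "dr": [0, 0, 0], "fingers": 28}]'

```text
time: 18.18
tcp_pos: [0.6015, -0.1756, 0.232]
tool_rot: [-0.001, 1.0, 0.001, -0.001]
ft_force: [-0.5, -0.5, -1.7]
gripper_width: 0.0317
gripper_force: 50.4
```

Call:
drive_tool --rows '[{"linear": [0, 0, 0.002], "dr": [0, 0, 0], "fingers": 28}, {"linear": [0, 0, 0.003], "dr": [0, 0, 0], "fingers": 28}, {"linear": [0, 0, 0.003], "dr": [0, 0, 0], "fingers": 28}]'

```text
time: 18.43
tcp_pos: [0.603, -0.1772, 0.2313]
tool_rot: [0.0, 1.0, 0.001, 0.001]
ft_force: [1.0, -0.2, -0.4]
gripper_width: 0.0318
gripper_force: 50.5
```

Call:
drive_tool --rows '[{"linear": [0, 0, 0.002], "dr": [0, 0, 0], "fingers": 28}, {"linear": [0, 0, 0.004], "dr": [0, 0, 0], "fingers": 28}, {"linear": [0, 0, 0.004], "dr": [0, 0, 0], "fingers": 28}]'

```text
time: 18.68
tcp_pos: [0.6029, -0.1774, 0.2268]
tool_rot: [0.0, 1.0, 0.0, 0.001]
ft_force: [-0.1, 0.5, 0.3]
gripper_width: 0.0318
gripper_force: 50.7
```

Call:
drive_tool --rows '[{"linear": [0, 0, 0.001], "dr": [0, 0, 0], "fingers": 28}, {"linear": [0, 0, 0.001], "dr": [0, 0, 0], "fingers": 28}, {"linear": [0, 0, 0.001], "dr": [0, 0, 0], "fingers": 28}]'

```text
time: 18.93
tcp_pos: [0.6033, -0.1775, 0.2267]
tool_rot: [0.0, 1.0, 0.0, 0.001]
ft_force: [-0.4, 1.5, 6.2]
gripper_width: 0.0321
gripper_force: 51.2
```

Call:
drive_tool --rows '[{"linear": [0, 0, -0.001], "dr": [0, 0, 0], "fingers": 45}, {"linear": [0, 0, -0.001], "dr": [0, 0, 0], "fingers": 65}, {"linear": [0, 0, -0.001], "dr": [0, 0, 0], "fingers": 65}, {"linear": [0, 0, -0.02], "dr": [0, 0, 0], "fingers": 65}, {"linear": [0, 0, -0.05], "dr": [0, 0, 0], "fingers": 65}, {"linear": [0, 0, -0.09], "dr": [0, 0, 0], "fingers": 75}, {"linear": [-0.04, 0, -0.11], "dr": [0, 0, 0], "fingers": 85}, {"linear": [-0.08, -0.03, -0.11], "dr": [0, 0, 0], "fingers": 85}, {"linear": [-0.12, -0.07, -0.11], "dr": [0, 0, 0], "fingers": 85}, {"linear": [-0.13, -0.11, -0.11], "dr": [0, 0, 0], "fingers": 85}]'

```text
time: 19.77
tcp_pos: [0.4799, -0.0879, 0.3351]
tool_rot: [0.0, 1.0, -0.001, -0.0]
ft_force: [0.9, 1.4, 0.1]
gripper_width: 0.0851
gripper_force: 0.0
```

```bash
python3 - <<'E'
from cyl import *
for n in('scene','side','wrist'): s=snap(n)
cv2.imwrite('pics/sc4.png',cv2.resize(load('scene')['frame'][110:285,175:445],None,fx=2.9,fy=2.9,interpolation=cv2.INTER_CUBIC))
for n in('scene','side'):
  for lo,hi in((.06,.085),(.1,.13)): print(n,'flask',cyl((n,),(.602,-.178),.0325,lo,hi))
  print('salt',cyl((n,),(.4559,.3435),.022,.012,.065),'spice',cyl((n,),(.4465,.1503),.0225,.012,.075))
P=np.concatenate([cloud(load(n)).reshape(-1,3) for n in('scene','side','wrist')]);P=P[(P[:,2]>.056)&(P[:,2]<.065)&(P[:,0]<.62)&(P[:,0]>.36)&(abs(P[:,1]-.03)<.085)]
print('lid',len(P),cv2.minEnclosingCircle(P[:,:2].astype(np.float32)),P.mean(0))
go(.477,.051,.25)
E
```

```text
scene flask (array([ 0.6035, -0.1757]), 142)
scene flask (array([ 0.6065, -0.1743]), 186)
salt (array([0.4571, 0.3443]), 171) spice (array([0.449 , 0.1504]), 242)
side flask (array([ 0.5996, -0.1759]), 96)
side flask (array([ 0.601 , -0.1776]), 110)
salt (array([0.4533, 0.3406]), 271) spice (array([0.445 , 0.1502]), 275)
lid 1977 ((0.47820988297462463, 0.05164898559451103), 0.03067721053957939) [0.47793355 0.04987249 0.05937924]
{'time': 19.9167, 'tcp_pos': [0.481, -0.0855, 0.3356], 'tool_rot': [-0.0, 1.0, 0.0016, 0.0003], 'ft_force': [-0.374, -1.0651, 0.6647], 'gripper_width': 0.0851, 'joint_pos': [-0.4048, 0.126, 1.6229, 0.0003, 1.3922, 1.1627]}
tool shift [-0.0036 -0.1365  0.0856] yaw of tool x 0.003
```

View pics/sc4.png

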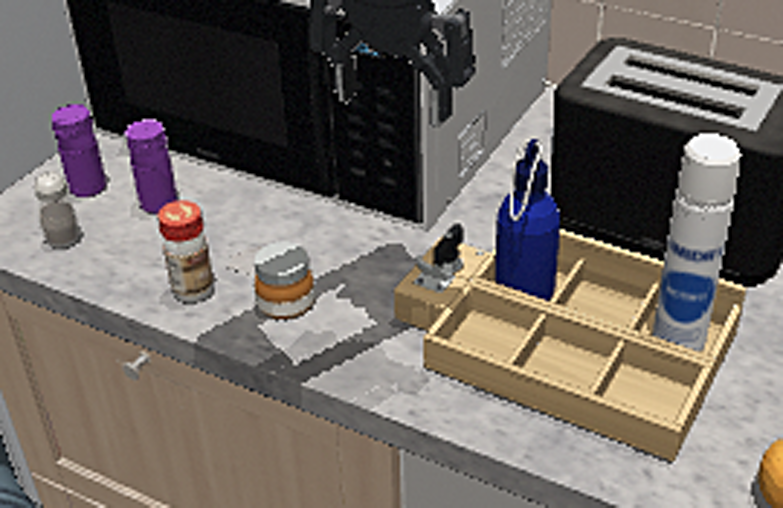

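Call:
drive_tool --rows '[{"linear": [-0.003, -0.04, 0.02], "dr": [0, 0, 0], "fingers": 85}, {"linear": [-0.003, -0.08, 0.04], "dr": [0, 0, 0], "fingers": 85}, {"linear": [-0.003, -0.12, 0.06], "dr": [0, 0, 0], "fingers": 85}, {"linear": [-0.003, -0.137, 0.09], "dr": [0, 0, 0], "fingers": 85}, {"linear": [-0.003, -0.137, 0.13], "dr": [0, 0, 0], "fingers": 85}, {"linear": [-0.003, -0.137, 0.16], "dr": [0, 0, 0], "fingers": 85}, {"linear": [-0.003, -0.137, 0.16], "dr": [0, 0, 0], "fingers": 85}, {"linear": [-0.003, -0.137, 0.16], "dr": [0, 0, 0], "fingers": 85}]'

```text
time: 20.58
tcp_pos: [0.4792, 0.0492, 0.1739]
tool_rot: [-0.0, 1.0, 0.0, -0.002]
ft_force: [0.6, -0.6, 0.1]
gripper_width: 0.0852
gripper_force: 0.0
```

```bash
python3 - <<'E'
from cyl import *
for n in('scene','side'): s=snap(n)
P=np.concatenate([cloud(load(n)).reshape(-1,3) for n in('scene','side')]);P=P[(P[:,2]>.054)&(P[:,2]<.065)&(P[:,0]<.62)&(P[:,0]>.36)&(abs(P[:,1]-.03)<.085)]
print('lid',len(P),cv2.minEnclosingCircle(P[:,:2].astype(np.float32)),P.mean(0))
go(.478,.051,.105)
E
```

```text
lid 282 ((0.47738996148109436, 0.053718987852334976), 0.03178777918219566) [0.47527377 0.04982499 0.05928054]
{'time': 20.6833, 'tcp_pos': [0.4811, 0.0488, 0.1766], 'tool_rot': [0.0002, 1.0, 0.0, 0.0013], 'ft_force': [0.6372, -0.228, 0.8224], 'gripper_width': 0.0849, 'joint_pos': [-0.1301, 0.2694, 1.8656, -0.0001, 1.0038, 1.4407]}
tool shift [-0.0033 -0.0023  0.0716] yaw of tool x 0.0
```

Call:
drive_tool --rows '[{"linear": [-0.003, -0.003, 0.025], "dr": [0, 0, 0], "fingers": 85}, {"linear": [-0.003, -0.003, 0.05], "dr": [0, 0, 0], "fingers": 85}, {"linear": [-0.003, -0.003, 0.07], "dr": [0, 0, 0], "fingers": 85}, {"linear": [-0.003, -0.003, 0.07], "dr": [0, 0, 0], "fingers": 85}, {"linear": [-0.003, -0.003, 0.07], "dr": [0, 0, 0], "fingers": 56}, {"linear": [-0.003, -0.003, 0.07], "dr": [0, 0, 0], "fingers": 56}, {"linear": [-0.003, -0.003, 0.07], "dr": [0, 0, 0], "fingers": 56}, {"linear": [-0.003, -0.003, 0.07], "dr": [0, 0, 0], "fingers": 56}]' --newtons 50

```text
time: 21.35
tcp_pos: [0.478, 0.0522, 0.1072]
tool_rot: [0.0, 1.0, 0.0, 0.002]
ft_force: [-0.7, -0.4, 7.2]
gripper_width: 0.056
gripper_force: 7.8
```

Call:
drive_tool --rows '[{"linear": [0, 0, 0], "dr": [0, 0, 0], "fingers": 45}, {"linear": [0, 0, 0], "dr": [0, 0, 0], "fingers": 45}, {"linear": [0, 0, 0], "dr": [0, 0, 0], "fingers": 45}]' --newtons 50

```text
time: 21.6
tcp_pos: [0.478, 0.0522, 0.1076]
tool_rot: [0.0, 1.0, 0.0, 0.002]
ft_force: [-1.4, -0.1, 10.5]
gripper_width: 0.0548
gripper_force: 50.7
```

Call:
drive_tool --rows '[{"linear": [0, 0, -0.015], "dr": [0, 0, 0], "fingers": 45}, {"linear": [0, 0, -0.04], "dr": [0, 0, 0], "fingers": 45}, {"linear": [0, 0, -0.07], "dr": [0, 0, 0], "fingers": 45}, {"linear": [0, 0.02, -0.1], "dr": [0, 0, 0], "fingers": 45}, {"linear": [0, 0.05, -0.13], "dr": [0, 0, 0], "fingers": 45}, {"linear": [0, 0.085, -0.14], "dr": [0, 0, 0], "fingers": 45}, {"linear": [0, 0.12, -0.14], "dr": [0, 0, 0], "fingers": 45}, {"linear": [0, 0.15, -0.14], "dr": [0, 0, 0], "fingers": 45}, {"linear": [0, 0.185, -0.14], "dr": [0, 0, 0], "fingers": 45}, {"linear": [0, 0.22, -0.14], "dr": [0, 0, 0], "fingers": 45}]'

```text
time: 22.43
tcp_pos: [0.4762, -0.1689, 0.2462]
tool_rot: [0.0, 1.0, 0.001, 0.001]
ft_force: [1.5, 0.8, -1.4]
gripper_width: 0.0548
gripper_force: 53.6
```

Call:
drive_tool --rows '[{"linear": [0.005, 0.035, 0], "dr": [0, 0, 0], "fingers": 45}, {"linear": [0.01, 0.07, 0], "dr": [0, 0, 0], "fingers": 45}, {"linear": [0.015, 0.105, 0], "dr": [0, 0, 0], "fingers": 45}, {"linear": [0.02, 0.14, 0], "dr": [0, 0, 0], "fingers": 45}, {"linear": [0.02, 0.165, 0], "dr": [0, 0, 0], "fingers": 45}, {"linear": [0.02, 0.177, 0], "dr": [0, 0, 0], "fingers": 45}, {"linear": [0.02, 0.177, 0], "dr": [0, 0, 0], "fingers": 45}, {"linear": [0.02, 0.177, 0], "dr": [0, 0, 0], "fingers": 45}]'

```text
time: 23.1
tcp_pos: [0.4962, -0.3442, 0.2451]
tool_rot: [-0.001, 1.0, -0.0, -0.0]
ft_force: [0.0, 0.9, -1.8]
gripper_width: 0.0549
gripper_force: 53.7
```

```bash
python3 - <<'E'
from cyl import *
go(.4983,-.344,.118)
from fit import fit
snap('scene');snap('side')
z=robot.read_state()['tcp_pos'][2]-.107
for n in('scene',):
    v=fit((n,),(.549,-.263,-.02,0.0005))
    print(n,'f2',(v[:2]+[-.05+.084*v[2],-.084]).round(4),'jam',cyl((n,),(.498,-.344),.032,z+.005,z+.045))
E
```

```text
{'time': 23.1, 'tcp_pos': [0.4962, -0.3442, 0.2451], 'tool_rot': [-0.0005, 1.0, -0.0002, -0.0001], 'ft_force': [0.0392, 0.869, -1.8095], 'gripper_width': 0.0549, 'joint_pos': [-0.7912, 0.3976, 1.4845, 0.0006, 1.2605, 0.7798]}
tool shift [ 2.100e-03 -1.000e-04  1.271e-01] yaw of tool x -0.0
rack x,y,yaw,gap [ 5.501e-01 -2.641e-01 -2.410e-02  1.000e-04] cost 8.937 870 64
scene f2 [ 0.498  -0.3481] jam (array([ 0.4994, -0.3455]), 344)
```

Call:
drive_tool --rows '[{"linear": [0, 0.002, 0.03], "dr": [0, 0, 0], "fingers": 45}, {"linear": [0, 0.002, 0.06], "dr": [0, 0, 0], "fingers": 45}, {"linear": [0, 0.002, 0.085], "dr": [0, 0, 0], "fingers": 45}, {"linear": [0, 0.002, 0.105], "dr": [0, 0, 0], "fingers": 45}, {"linear": [0, 0.002, 0.118], "dr": [0, 0, 0], "fingers": 45}, {"linear": [0, 0.002, 0.121], "dr": [0, 0, 0], "fingers": 45}, {"linear": [0, 0.002, 0.121], "dr": [0, 0, 0], "fingers": 45}]'

```text
time: 23.78
tcp_pos: [0.4965, -0.3446, 0.1234]
tool_rot: [-0.001, 1.0, 0.001, -0.001]
ft_force: [-0.6, -0.3, -0.8]
gripper_width: 0.0548
gripper_force: 53.7
```

Call:
drive_tool --rows '[{"linear": [0, 0, 0.002], "dr": [0, 0, 0], "fingers": 45}, {"linear": [0, 0, 0.003], "dr": [0, 0, 0], "fingers": 45}, {"linear": [0, 0, 0.003], "dr": [0, 0, 0], "fingers": 45}]'

```text
time: 24.03
tcp_pos: [0.4972, -0.3466, 0.1222]
tool_rot: [0.001, 1.0, 0.001, 0.001]
ft_force: [-0.0, 0.5, -2.0]
gripper_width: 0.0546
gripper_force: 53.7
```

Call:
drive_tool --rows '[{"linear": [0, 0, 0.001], "dr": [0, 0, 0], "fingers": 45}, {"linear": [0, 0, 0.002], "dr": [0, 0, 0], "fingers": 45}, {"linear": [0, 0, 0.002], "dr": [0, 0, 0], "fingers": 45}]'

```text
time: 24.28
tcp_pos: [0.4966, -0.3465, 0.1192]
tool_rot: [0.0, 1.0, 0.0, 0.0]
ft_force: [0.6, 0.1, -1.6]
gripper_width: 0.055
gripper_force: 53.7
```

Call:
drive_tool --rows '[{"linear": [0, 0, 0.001], "dr": [0, 0, 0], "fingers": 45}, {"linear": [0, 0, 0.002], "dr": [0, 0, 0], "fingers": 45}, {"linear": [0, 0, 0.002], "dr": [0, 0, 0], "fingers": 45}]'

```text
time: 24.53
tcp_pos: [0.4967, -0.3466, 0.1186]
tool_rot: [0.0, 1.0, 0.0, 0.0]
ft_force: [-4.0, 2.0, 9.0]
gripper_width: 0.0546
gripper_force: 54.9
```

Call:
drive_tool --rows '[{"linear": [0, 0, -0.001], "dr": [0, 0, 0], "fingers": 58}, {"linear": [0, 0, -0.001], "dr": [0, 0, 0], "fingers": 70}, {"linear": [0, 0, -0.001], "dr": [0, 0, 0], "fingers": 70}, {"linear": [0, 0, -0.02], "dr": [0, 0, 0], "fingers": 70}, {"linear": [0, 0, -0.05], "dr": [0, 0, 0], "fingers": 70}, {"linear": [0, 0, -0.09], "dr": [0, 0, 0], "fingers": 75}, {"linear": [-0.02, -0.03, -0.12], "dr": [0, 0, 0], "fingers": 75}, {"linear": [-0.04, -0.07, -0.13], "dr": [0, 0, 0], "fingers": 75}, {"linear": [-0.04, -0.11, -0.13], "dr": [0, 0, 0], "fingers": 75}, {"linear": [-0.05, -0.15, -0.13], "dr": [0, 0, 0], "fingers": 75}]'

```text
time: 25.37
tcp_pos: [0.4478, -0.2014, 0.2483]
tool_rot: [0.001, 1.0, -0.001, 0.002]
ft_force: [0.9, 0.2, 0.5]
gripper_width: 0.0749
gripper_force: 0.0
```

Call:
drive_tool --rows '[{"linear": [0, -0.04, 0], "dr": [0, 0, 0], "fingers": 75}, {"linear": [0, -0.08, 0], "dr": [0, 0, 0], "fingers": 75}, {"linear": [0, -0.12, 0], "dr": [0, 0, 0], "fingers": 75}, {"linear": [0, -0.16, 0], "dr": [0, 0, 0], "fingers": 75}, {"linear": [0, -0.2, 0], "dr": [0, 0, 0], "fingers": 75}, {"linear": [0, -0.24, 0], "dr": [0, 0, 0], "fingers": 75}, {"linear": [0, -0.28, 0], "dr": [0, 0, 0], "fingers": 75}, {"linear": [0, -0.32, 0], "dr": [0, 0, 0], "fingers": 75}, {"linear": [0, -0.345, 0], "dr": [0, 0, 0], "fingers": 75}, {"linear": [0, -0.345, 0], "dr": [0, 0, 0], "fingers": 75}]'

```text
time: 26.2
tcp_pos: [0.4469, 0.1472, 0.247]
tool_rot: [-0.001, 1.0, 0.003, 0.0]
ft_force: [0.0, -0.3, 0.0]
gripper_width: 0.075
gripper_force: 0.0
```

```bash
python3 - <<'E'
from cyl import *
for n in('scene','side'): s=snap(n)
print('spice',cyl(('scene','side'),(.4465,.1503),.0225,.012,.075),'jam',cyl(('scene',),(.498,-.346),.032,.047,.055),top(('scene',),(.498,-.346),.04,.066,.076))
go(.447,.151,.135)
E
```

```text
spice (array([0.4469, 0.1508]), 515) jam (array([ 0.5042, -0.3469]), 49) (array([ 0.4976, -0.3488]), 0.0291, 263, array([ 0.4955, -0.3488]))
{'time': 26.3, 'tcp_pos': [0.4473, 0.1438, 0.2468], 'tool_rot': [0.0002, 1.0, 0.0019, -0.0001], 'ft_force': [-0.5415, -0.3835, -0.5709], 'gripper_width': 0.0751, 'joint_pos': [0.0732, 0.1641, 1.8045, -0.0005, 1.1732, 1.6404]}
tool shift [-0.0002 -0.0073  0.1118] yaw of tool x 0.004
```

Call:
drive_tool --rows '[{"linear": [0, -0.007, 0.02], "dr": [0, 0, 0], "fingers": 75}, {"linear": [0, -0.007, 0.05], "dr": [0, 0, 0], "fingers": 75}, {"linear": [0, -0.007, 0.085], "dr": [0, 0, 0], "fingers": 75}, {"linear": [0, -0.007, 0.114], "dr": [0, 0, 0], "fingers": 75}, {"linear": [0, -0.007, 0.114], "dr": [0, 0, 0], "fingers": 75}, {"linear": [0, -0.007, 0.114], "dr": [0, 0, 0], "fingers": 35}, {"linear": [0, -0.007, 0.114], "dr": [0, 0, 0], "fingers": 35}, {"linear": [0, -0.007, 0.114], "dr": [0, 0, 0], "fingers": 35}, {"linear": [0, -0.007, 0.114], "dr": [0, 0, 0], "fingers": 35}, {"linear": [0, -0.007, 0.114], "dr": [0, 0, 0], "fingers": 35}]' --newtons 50

```text
time: 27.13
tcp_pos: [0.4489, 0.1499, 0.1349]
tool_rot: [0.0, 1.0, 0.0, 0.002]
ft_force: [0.2, -1.1, 7.2]
gripper_width: 0.0434
gripper_force: 50.6
```

Call:
drive_tool --rows '[{"linear": [0, 0, 0], "dr": [0, 0, 0], "fingers": 35}, {"linear": [0, 0, -0.02], "dr": [0, 0, 0], "fingers": 35}, {"linear": [0, 0, -0.05], "dr": [0, 0, 0], "fingers": 35}, {"linear": [0, 0, -0.09], "dr": [0, 0, 0], "fingers": 35}, {"linear": [0, 0.03, -0.12], "dr": [0, 0, 0], "fingers": 35}, {"linear": [0.01, 0.065, -0.14], "dr": [0, 0, 0], "fingers": 35}, {"linear": [0.02, 0.1, -0.14], "dr": [0, 0, 0], "fingers": 35}, {"linear": [0.03, 0.135, -0.14], "dr": [0, 0, 0], "fingers": 35}, {"linear": [0.035, 0.17, -0.14], "dr": [0, 0, 0], "fingers": 35}, {"linear": [0.04, 0.205, -0.14], "dr": [0, 0, 0], "fingers": 35}]'

```text
time: 27.97
tcp_pos: [0.4877, -0.0564, 0.2738]
tool_rot: [0.0, 1.0, 0.001, 0.001]
ft_force: [0.9, 1.1, -0.6]
gripper_width: 0.0433
gripper_force: 51.6
```

Call:
drive_tool --rows '[{"linear": [0.003, 0.035, 0], "dr": [0, 0, 0], "fingers": 35}, {"linear": [0.006, 0.07, 0], "dr": [0, 0, 0], "fingers": 35}, {"linear": [0.01, 0.105, 0], "dr": [0, 0, 0], "fingers": 35}, {"linear": [0.012, 0.14, 0], "dr": [0, 0, 0], "fingers": 35}, {"linear": [0.012, 0.175, 0], "dr": [0, 0, 0], "fingers": 35}, {"linear": [0.012, 0.205, 0], "dr": [0, 0, 0], "fingers": 35}, {"linear": [0.012, 0.205, 0], "dr": [0, 0, 0], "fingers": 35}, {"linear": [0.012, 0.205, 0], "dr": [0, 0, 0], "fingers": 35}]'

```text
time: 28.63
tcp_pos: [0.4994, -0.2614, 0.273]
tool_rot: [-0.0, 1.0, -0.001, -0.0]
ft_force: [-0.5, 0.7, -2.1]
gripper_width: 0.0434
gripper_force: 51.7
```

```bash
python3 - <<'E'
from cyl import *
s=snap('scene')
go(.499,-.261,.145)
z=robot.read_state()['tcp_pos'][2]-.132
print(cyl(('scene',),(.499,-.261),.0225,z+.012,z+.07))
E
```

```text
{'time': 28.6833, 'tcp_pos': [0.4994, -0.26, 0.2729], 'tool_rot': [-0.0005, 1.0, -0.0003, -0.0002], 'ft_force': [0.3396, 0.2038, -0.8518], 'gripper_width': 0.0429, 'joint_pos': [-0.6783, 0.3045, 1.5499, 0.0005, 1.288, 0.8929]}
tool shift [-0.0004  0.0011  0.1279] yaw of tool x -0.001
(array([ 0.4984, -0.2619]), 322)
```

Call:
drive_tool --rows '[{"linear": [0, 0.001, 0.03], "dr": [0, 0, 0], "fingers": 35}, {"linear": [0, 0.001, 0.06], "dr": [0, 0, 0], "fingers": 35}, {"linear": [0, 0.001, 0.09], "dr": [0, 0, 0], "fingers": 35}, {"linear": [0, 0.001, 0.11], "dr": [0, 0, 0], "fingers": 35}, {"linear": [0, 0.001, 0.12], "dr": [0, 0, 0], "fingers": 35}, {"linear": [0, 0.001, 0.123], "dr": [0, 0, 0], "fingers": 35}, {"linear": [0, 0.001, 0.123], "dr": [0, 0, 0], "fingers": 35}]'

```text
time: 29.27
tcp_pos: [0.5, -0.26, 0.1501]
tool_rot: [-0.0, 1.0, 0.001, -0.0]
ft_force: [0.5, -0.7, 0.2]
gripper_width: 0.0434
gripper_force: 51.7
```

Call:
drive_tool --rows '[{"linear": [0, 0, 0.001], "dr": [0, 0, 0], "fingers": 35}, {"linear": [0, 0, 0.003], "dr": [0, 0, 0], "fingers": 35}, {"linear": [0, 0, 0.003], "dr": [0, 0, 0], "fingers": 35}, {"linear": [0, 0, 0.003], "dr": [0, 0, 0], "fingers": 35}]'

```text
time: 29.6
tcp_pos: [0.5001, -0.2612, 0.1479]
tool_rot: [0.0, 1.0, 0.0, 0.001]
ft_force: [0.6, -0.3, -1.3]
gripper_width: 0.0431
gripper_force: 51.7
```

Call:
drive_tool --rows '[{"linear": [0, 0, 0.001], "dr": [0, 0, 0], "fingers": 35}, {"linear": [0, 0, 0.0015], "dr": [0, 0, 0], "fingers": 35}, {"linear": [0, 0, 0.0015], "dr": [0, 0, 0], "fingers": 35}]'

```text
time: 29.85
tcp_pos: [0.5, -0.2612, 0.146]
tool_rot: [0.0, 1.0, 0.0, 0.0]
ft_force: [-0.2, 0.4, 1.7]
gripper_width: 0.0436
gripper_force: 51.9
```

Down on the floor. Release and go to the salt shaker.

Call:
drive_tool --rows '[{"linear": [0, 0, 0], "dr": [0, 0, 0], "fingers": 50}, {"linear": [0, 0, 0], "dr": [0, 0, 0], "fingers": 62}, {"linear": [0, 0, 0], "dr": [0, 0, 0], "fingers": 62}, {"linear": [0, 0, -0.02], "dr": [0, 0, 0], "fingers": 62}, {"linear": [0, 0, -0.05], "dr": [0, 0, 0], "fingers": 62}, {"linear": [0, 0, -0.09], "dr": [0, 0, 0], "fingers": 62}, {"linear": [-0.01, -0.03, -0.12], "dr": [0, 0, 0], "fingers": 75}, {"linear": [-0.02, -0.07, -0.12], "dr": [0, 0, 0], "fingers": 75}, {"linear": [-0.03, -0.11, -0.12], "dr": [0, 0, 0], "fingers": 75}, {"linear": [-0.04, -0.15, -0.12], "dr": [0, 0, 0], "fingers": 75}]'

```text
time: 30.68
tcp_pos: [0.4592, -0.11, 0.2662]
tool_rot: [0.0, 1.0, -0.0, 0.001]
ft_force: [0.3, 0.0, -0.7]
gripper_width: 0.0749
gripper_force: 0.0
```

Call:
drive_tool --rows '[{"linear": [0, -0.04, 0], "dr": [0, 0, 0], "fingers": 75}, {"linear": [0, -0.08, 0], "dr": [0, 0, 0], "fingers": 75}, {"linear": [0, -0.12, 0], "dr": [0, 0, 0], "fingers": 75}, {"linear": [0, -0.16, 0], "dr": [0, 0, 0], "fingers": 75}, {"linear": [0, -0.2, 0], "dr": [0, 0, 0], "fingers": 75}, {"linear": [0, -0.24, 0], "dr": [0, 0, 0], "fingers": 75}, {"linear": [0, -0.28, 0], "dr": [0, 0, 0], "fingers": 75}, {"linear": [0, -0.32, 0], "dr": [0, 0, 0], "fingers": 75}, {"linear": [0, -0.36, 0], "dr": [0, 0, 0], "fingers": 75}, {"linear": [0, -0.4, 0], "dr": [0, 0, 0], "fingers": 75}]'

```text
time: 31.52
tcp_pos: [0.4589, 0.291, 0.2656]
tool_rot: [-0.0, 1.0, 0.001, 0.0]
ft_force: [0.6, -0.3, 0.2]
gripper_width: 0.0752
gripper_force: 0.0
```

Call:
drive_tool --rows '[{"linear": [0, -0.03, 0], "dr": [0, 0, 0], "fingers": 75}, {"linear": [0, -0.045, 0.02], "dr": [0, 0, 0], "fingers": 75}, {"linear": [0, -0.045, 0.05], "dr": [0, 0, 0], "fingers": 75}, {"linear": [0, -0.045, 0.05], "dr": [0, 0, 0], "fingers": 75}, {"linear": [0, -0.045, 0.05], "dr": [0, 0, 0], "fingers": 75}]'

```text
time: 31.93
tcp_pos: [0.4582, 0.3335, 0.214]
tool_rot: [0.001, 1.0, 0.001, -0.002]
ft_force: [0.2, -0.1, 0.8]
gripper_width: 0.0752
gripper_force: 0.0
```

```bash
python3 - <<'E'
from cyl import *
for n in('scene','side'): s=snap(n)
for n in('scene','side'):print('salt',cyl((n,),(.4559,.3435),.022,.012,.065),top((n,),(.456,.344),.03,.072,.092))
print('purple1',cyl(('scene','side'),(.54,.385),.0225,.012,.075))
print('spice',cyl(('scene',),(.499,-.261),.0225,.05,.08))
go(.456,.3435,.109)
E
```

```text
salt (array([0.4575, 0.3442]), 171) (array([0.4533, 0.3373]), 0.0168, 75, array([0.4509, 0.3345]))
salt (array([0.4534, 0.3405]), 268) (array([0.4495, 0.3444]), 0.0167, 107, array([0.446 , 0.3474]))
purple1 (array([0.5484, 0.3869]), 207)
spice (array([ 0.4987, -0.2607]), 132)
{'time': 32.0333, 'tcp_pos': [0.46, 0.3336, 0.2167], 'tool_rot': [-0.0002, 1.0, 0.0001, 0.0005], 'ft_force': [0.5709, -0.6365, -0.1613], 'gripper_width': 0.075, 'joint_pos': [0.4313, 0.3621, 1.6137, -0.0002, 1.1647, 2.0021]}
tool shift [-0.0041 -0.0098  0.1077] yaw of tool x 0.0
```

```bash
python3 - <<'E'
from cyl import *
P=np.concatenate([cloud(load(n)).reshape(-1,3) for n in('scene','side')]+[cloud(snap('wrist')).reshape(-1,3)])
for h in(.05,.15,.3):
    q=P[(P[:,2]>h)&(P[:,2]<h+.1)&(P[:,0]>.36)&(P[:,0]<.56)&(P[:,1]>.40)&(P[:,1]<.7)]; print(h,len(q),q.min(0) if len(q) else 0)
E
```

```text
0.05 33911 [0.36016029 0.40000306 0.05001271]
0.15 7928 [0.36008472 0.40000057 0.15000006]
0.3 1819 [0.36000809 0.47620168 0.3000202 ]
```

Call:
drive_tool --rows '[{"linear": [-0.004, -0.009, 0.015], "dr": [0, 0, 0], "fingers": 70}, {"linear": [-0.004, -0.009, 0.03], "dr": [0, 0, 0], "fingers": 70}, {"linear": [-0.004, -0.009, 0.03], "dr": [0, 0, 0], "fingers": 70}]'

```text
time: 32.33
tcp_pos: [0.4549, 0.3422, 0.1848]
tool_rot: [0.0, 1.0, 0.0, -0.001]
ft_force: [-1.0, -0.6, -0.2]
gripper_width: 0.0699
gripper_force: 0.0
```

```bash
python3 - <<'E'
from cyl import *
for n in('scene','side','wrist'):
    s=load(n); P=cloud(s).reshape(-1,3)
    q=P[(P[:,2]>.05)&(P[:,2]<.2)&(P[:,0]>.36)&(P[:,0]<.52)&(P[:,1]>.36)&(P[:,1]<.7)]
    print(n,np.histogram(q[:,1],bins=np.arange(.36,.7,.02))[0])
cv2.imwrite('pics/w5.png',snap('wrist')['frame'])
go(.4555,.3427,.108)
E
```

```text
scene [ 106    9    1    0    0  131 1619    8    0    0    0    0    0    0
    0    0]
side [64  9  0  0  0  0  0  0  0  0  0  0  0  0  0  0]
wrist [ 2274   529     0     0     0     0 29023     0     0     0     0     0
     0     0     0     0]
{'time': 32.3833, 'tcp_pos': [0.4554, 0.3423, 0.1858], 'tool_rot': [0.0002, 1.0, -0.0, -0.0003], 'ft_force': [-0.5366, 0.2909, -0.2934], 'gripper_width': 0.0701, 'joint_pos': [0.4488, 0.3974, 1.6447, -0.0001, 1.1002, 2.0197]}
tool shift [ 0.0002 -0.0005  0.0778] yaw of tool x -0.0
```

View pics/w5.png

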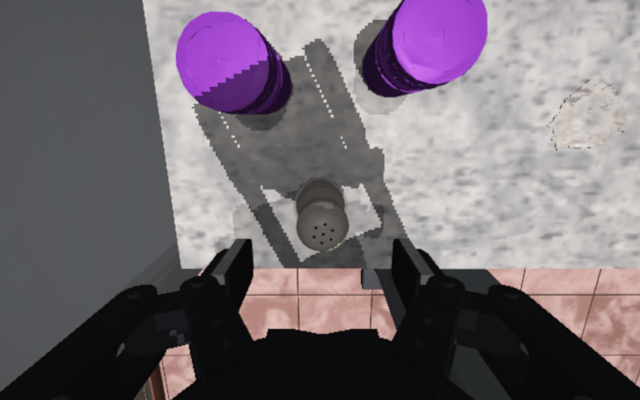

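Call:
drive_tool --rows '[{"linear": [0, 0, 0.025], "dr": [0, 0, 0], "fingers": 70}, {"linear": [0, 0, 0.05], "dr": [0, 0, 0], "fingers": 70}, {"linear": [0, 0, 0.078], "dr": [0, 0, 0], "fingers": 70}, {"linear": [0, 0, 0.078], "dr": [0, 0, 0], "fingers": 70}, {"linear": [0, 0, 0.078], "dr": [0, 0, 0], "fingers": 30}, {"linear": [0, 0, 0.078], "dr": [0, 0, 0], "fingers": 30}, {"linear": [0, 0, 0.078], "dr": [0, 0, 0], "fingers": 30}, {"linear": [0, 0, 0.078], "dr": [0, 0, 0], "fingers": 30}, {"linear": [0, 0, 0.078], "dr": [0, 0, 0], "fingers": 30}, {"linear": [0, 0, 0.078], "dr": [0, 0, 0], "fingers": 30}]' --newtons 50

```text
time: 33.22
tcp_pos: [0.4569, 0.3433, 0.1104]
tool_rot: [-0.001, 1.0, 0.0, 0.002]
ft_force: [0.3, -1.4, 6.6]
gripper_width: 0.0358
gripper_force: 49.6
```

Call:
drive_tool --rows '[{"linear": [0, 0, -0.02], "dr": [0, 0, 0], "fingers": 30}, {"linear": [0, 0, -0.05], "dr": [0, 0, 0], "fingers": 30}, {"linear": [0, 0, -0.08], "dr": [0, 0, 0], "fingers": 30}, {"linear": [0, 0.02, -0.11], "dr": [0, 0, 0], "fingers": 30}, {"linear": [0, 0.05, -0.14], "dr": [0, 0, 0], "fingers": 30}, {"linear": [0, 0.085, -0.15], "dr": [0, 0, 0], "fingers": 30}, {"linear": [0.01, 0.12, -0.15], "dr": [0, 0, 0], "fingers": 30}, {"linear": [0.02, 0.155, -0.15], "dr": [0, 0, 0], "fingers": 30}, {"linear": [0.03, 0.19, -0.15], "dr": [0, 0, 0], "fingers": 30}, {"linear": [0.03, 0.225, -0.15], "dr": [0, 0, 0], "fingers": 30}]'

```text
time: 34.05
tcp_pos: [0.4872, 0.1162, 0.2596]
tool_rot: [-0.0, 1.0, 0.0, 0.003]
ft_force: [1.1, 0.5, -1.0]
gripper_width: 0.036
gripper_force: 50.0
```

Call:
drive_tool --rows '[{"linear": [0.002, 0.035, 0], "dr": [0, 0, 0], "fingers": 30}, {"linear": [0.004, 0.07, 0], "dr": [0, 0, 0], "fingers": 30}, {"linear": [0.006, 0.105, 0], "dr": [0, 0, 0], "fingers": 30}, {"linear": [0.008, 0.14, 0], "dr": [0, 0, 0], "fingers": 30}, {"linear": [0.01, 0.175, 0], "dr": [0, 0, 0], "fingers": 30}, {"linear": [0.012, 0.21, 0], "dr": [0, 0, 0], "fingers": 30}, {"linear": [0.014, 0.245, 0], "dr": [0, 0, 0], "fingers": 30}, {"linear": [0.015, 0.28, 0], "dr": [0, 0, 0], "fingers": 30}, {"linear": [0.015, 0.295, 0], "dr": [0, 0, 0], "fingers": 30}, {"linear": [0.015, 0.295, 0], "dr": [0, 0, 0], "fingers": 30}]'

```text
time: 34.88
tcp_pos: [0.501, -0.1807, 0.2588]
tool_rot: [0.001, 1.0, -0.002, 0.001]
ft_force: [0.3, -0.3, -1.3]
gripper_width: 0.0365
gripper_force: 50.0
```

```bash
python3 - <<'E'
from cyl import *
go(.501,-.177,.119)
s=snap('scene')
z=robot.read_state()['tcp_pos'][2]-.108
print(cyl(('scene',),(.501,-.177),.022,z+.01,z+.06))
E
```

```text
{'time': 34.8833, 'tcp_pos': [0.501, -0.1807, 0.2588], 'tool_rot': [0.0012, 1.0, -0.0016, 0.0011], 'ft_force': [0.3306, -0.2868, -1.2738], 'gripper_width': 0.0365, 'joint_pos': [-0.5552, 0.2613, 1.6463, -0.001, 1.2308, 1.0191]}
tool shift [-0.0004 -0.0041  0.1398] yaw of tool x -0.003
(array([ 0.5009, -0.182 ]), 281)
```

Call:
drive_tool --rows '[{"linear": [0, -0.003, 0.03], "dr": [0, 0, 0], "fingers": 30}, {"linear": [0, -0.003, 0.06], "dr": [0, 0, 0], "fingers": 30}, {"linear": [0, -0.003, 0.09], "dr": [0, 0, 0], "fingers": 30}, {"linear": [0, -0.003, 0.115], "dr": [0, 0, 0], "fingers": 30}, {"linear": [0, -0.003, 0.13], "dr": [0, 0, 0], "fingers": 30}, {"linear": [0, -0.003, 0.133], "dr": [0, 0, 0], "fingers": 30}, {"linear": [0, -0.003, 0.133], "dr": [0, 0, 0], "fingers": 30}]'

```text
time: 35.52
tcp_pos: [0.5004, -0.1724, 0.1242]
tool_rot: [-0.001, 1.0, 0.001, -0.001]
ft_force: [-0.0, -0.3, -0.5]
gripper_width: 0.036
gripper_force: 50.0
```

Call:
drive_tool --rows '[{"linear": [0, 0, 0.001], "dr": [0, 0, 0], "fingers": 30}, {"linear": [0, 0, 0.002], "dr": [0, 0, 0], "fingers": 30}, {"linear": [0, 0, 0.002], "dr": [0, 0, 0], "fingers": 30}, {"linear": [0, 0, 0.002], "dr": [0, 0, 0], "fingers": 30}]'

```text
time: 35.85
tcp_pos: [0.5013, -0.1742, 0.1236]
tool_rot: [0.0, 1.0, 0.0, 0.001]
ft_force: [-0.8, 0.1, -0.8]
gripper_width: 0.0361
gripper_force: 50.0
```

Call:
drive_tool --rows '[{"linear": [0, 0, 0.001], "dr": [0, 0, 0], "fingers": 30}, {"linear": [0, 0, 0.002], "dr": [0, 0, 0], "fingers": 30}, {"linear": [0, 0, 0.002], "dr": [0, 0, 0], "fingers": 30}]'

```text
time: 36.1
tcp_pos: [0.5011, -0.1743, 0.1214]
tool_rot: [0.0, 1.0, 0.0, 0.001]
ft_force: [-1.7, 0.3, 5.8]
gripper_width: 0.0362
gripper_force: 51.0
```

Call:
drive_tool --rows '[{"linear": [0, 0, -0.001], "dr": [0, 0, 0], "fingers": 42}, {"linear": [0, 0, -0.001], "dr": [0, 0, 0], "fingers": 58}, {"linear": [0, 0, -0.001], "dr": [0, 0, 0], "fingers": 58}, {"linear": [0, 0, -0.02], "dr": [0, 0, 0], "fingers": 58}, {"linear": [0, 0, -0.05], "dr": [0, 0, 0], "fingers": 58}, {"linear": [0, 0, -0.09], "dr": [0, 0, 0], "fingers": 58}, {"linear": [0, 0, -0.13], "dr": [0, 0, 0], "fingers": 58}, {"linear": [-0.03, -0.03, -0.16], "dr": [0, 0, 0], "fingers": 58}, {"linear": [-0.06, -0.07, -0.18], "dr": [0, 0, 0], "fingers": 58}, {"linear": [-0.06, -0.11, -0.18], "dr": [0, 0, 0], "fingers": 58}]'

```text
time: 36.93
tcp_pos: [0.4432, -0.0807, 0.3007]
tool_rot: [0.001, 1.0, -0.001, 0.002]
ft_force: [2.1, 1.5, -0.3]
gripper_width: 0.058
gripper_force: 0.0
```

Call:
drive_tool --rows '[{"linear": [0, -0.04, 0], "dr": [0, 0, 0], "fingers": 58}, {"linear": [0, -0.06, 0], "dr": [0, 0, 0], "fingers": 58}, {"linear": [0, -0.06, 0], "dr": [0, 0, 0], "fingers": 58}, {"linear": [0, -0.06, 0], "dr": [0, 0, 0], "fingers": 58}]'

```text
time: 37.27
tcp_pos: [0.444, -0.0191, 0.2981]
tool_rot: [0.0, 1.0, 0.002, 0.0]
ft_force: [0.7, -0.6, -0.7]
gripper_width: 0.0581
gripper_force: 0.0
```

```bash
python3 - <<'E'
from fit import *
st(); s=snap('scene'); snap('side')
fit(('scene',),(.549,-.263,-.02,.0005))
cv2.imwrite('pics/end.png',cv2.resize(s['frame'][130:290,270:490],None,fx=3.5,fy=3.5,interpolation=cv2.INTER_CUBIC))
E
```

```text
{'time': 37.2667, 'tcp_pos': [0.444, -0.0191, 0.2981], 'tool_rot': [0.0002, 1.0, 0.0018, 0.0002], 'ft_force': [0.75, -0.5952, -0.6502], 'gripper_width': 0.0581, 'joint_pos': [-0.2946, 0.0699, 1.7796, -0.0003, 1.2914, 1.2727]}
rack x,y,yaw,gap [ 5.506e-01 -2.638e-01 -2.290e-02  5.000e-04] cost 14.744 817 95
```

View pics/end.png

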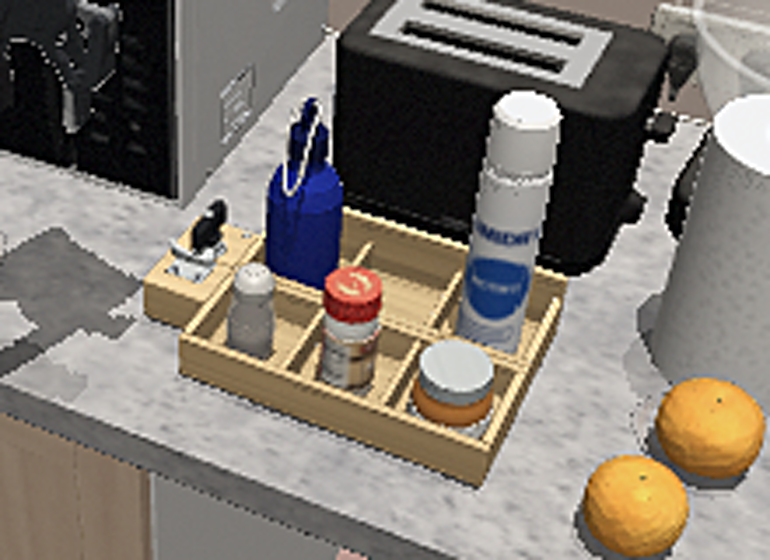

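```bash
python3 -c "
from plant import robot
print(robot.job_done())"
```

```text
the job is handed in; nothing more can be done
None
```

The job is handed in at about 37 s of robot time, with no verdict shown: the last picture and fit have the organiser locked (gap about 0.5 mm), the spray can and flask upright in the back half, and the salt shaker, spice jar and jam jar upright in the front tray. I counted the powder bottle as absent, because the only similar bottles I saw were one on the microwave and one about 1.5 m away, out of reach.

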